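# Slide a layout plate out of its tray and set it on the tilting angle table

### The arm

A 6-joint arm with a two-finger parallel gripper is mounted at the origin on a cart in front of the work surface, level with it; the furniture and walls round the work are solid. World frame = base frame: x ahead of the robot, y to its left, z up, the work surface at z = 0. Lengths are in mm, angles in degrees, forces in N, time in s.
With the tool pointing down it reaches from about 375 to 925 mm from the base axis. Payload 5.7 kg.
Tool frame: the origin (TCP) lies on the mounting face of the last link; the fingertips stand 173 mm ahead of it and the grasp point (between the pads) lies 155 mm ahead of it (env.tip_reach is the distance from the TCP to the fingertips, in mm); y points along the fingers, z is the direction in which the jaws open and shut, and the axes are right-handed (so a half turn about y gives the same grasp; the last joint's range is limited). The gripper opens to 85 mm and grips with 20 to 120 N. Pads are 22 mm wide; open, the fingers measure 114 mm over their backs; the gripper's body (76 mm by 85 mm) begins 54 mm behind the grasp point. The pads swing forward as they close: fully open they stand 13 mm farther back than shut.
Start: joints at [-71.167, 20.558, 86.54, -0, 72.909, -6.595], TCP at [257.612, -541.869, 404.667] pointing down, gripper open.
Joint ranges: [-170.27, 170.27], [-57.76, 135], [12.27, 136.19], [-55.21, 235.2], [11.17, 155.16], [-170.74, 170.74]. Speed limits (degrees/s): [136.94, 136.94, 180, 180, 180, 180].

### API

Orientations are given as a 3x3 rotation matrix whose columns are the frame's x, y, z axes.
In Python, from plant import env gives the robot as it stands. The module is installed in compiled form; this text tells all that it offers.
- The arm moves only by the tool apply_moves, never from a script. Its argument "plan" is a list of rows, each an object with "claw": the finger opening in mm, from 0 to 85.4; "delta_pos": the shift along the tool's x, y, z in mm, a list of three; "delta_rot": the turn, a rotation vector about the tool's x, y, z in degrees, a list of three. In form: [{"claw": claw, "delta_pos": [tx, ty, tz], "delta_rot": [rx, ry, rz]}, ...]. A call has 1 to 12 rows; each row shifts and turns the commanded pose from where the row before left it, along the tool's axes as they then stand; what a row does not reach is not made up. A row lasts 1/10 s, in which the tool goes at most 50 mm and 8.59 degrees, less where a joint would pass 70% of its speed; a pose out of reach is approached as far as the arm can. A call is refused whole if a number of a shift passes 50 or a number of a turn 8.59, either way. A call with a gripper value outside its range is refused whole. The fingers move at their own pace and stop on an object; "newtons" is the grip in N (left out, the last holds). Time passes only in rows, so rows that do not move let the fingers close. It gives the time, the measured TCP pose, the force and the opening at its end, in the units of the state.
- env.state(): the state, without advancing time (a new reading comes with each control period).
- env.get_image(name): name is "scene" or "side" or "wrist"; returns a dict with "pixels" (480x640x3 uint8, red, green, blue), "range_z" (480x640 float32, mm along the optical axis (not along the pixel's ray), 0 where there is no reading), "camera_matrix" (3x3 intrinsics, pixels), "rvec" (rotation vector, rad) and "tvec" (3), from world to camera coordinates, as OpenCV has them. Camera axes: x right, y down, z forward; pixel columns grow to the right and rows downward; lengths in mm; the calibration is good to about 2 mm. A picture is of the moment at which its call begins.
- env.close_job(): hands the job in, once; it reports no verdict.
Trained networks look in the newest picture that a camera, given by its name, has taken for a name from the list of things; names that differ only in an ending like _2 or _b are one class to them, and where a whole thing is asked for, a point or a joint stands for the part that bears it (a point fixed in the world has none). Each returns a list of dicts, best first, with "p" (0 to 1); they miss things now and then, are a little off and sometimes report something else, mostly with a low value. They report only what shows in the picture. A call takes as long as a camera call.
- env.cut_out(camera, thing): "pixels" (480x640 bool, what is visible of it) and "box" ([left, top, right, bottom] in pixels, round what is visible of it).
The state is a dict: "time": time; "qpos": joint angles; "qd": joint speeds; "effort": joint torques, N m; "ee_pos": TCP position; "tcp_rot": TCP orientation; "ft_force": force on the tool from outside, world axes, zero at the start; "ft_torque": the same for the moment, N m; "finger_gap": finger opening in mm.
Only numpy, scipy, OpenCV 4.12 (cv2) and the standard library are available. Lean on these libraries where they do the work, as an engineer would, in place of code of your own. Each camera call takes 0.05 s, during which the arm holds its last target.

### The job

The blue layout plate lies flat in its lane of the wooden tray, where its edges cannot be gripped: with a fingertip behind it, push it along the lane until its near end sticks out about 5 cm beyond the front of the tray. Pinch that end by its two long edges and lay the plate flat on the sloping angle table, centred across it and with its lower end against the stop, and do not let go before it lies flat on the slope. Leave the bare plate in its lane and the spectacle case, steel block and screwdriver where they are.

Things in the scene. Friction and masses are not known exactly. Their poses are not given: they have to be found in the camera images.
- tray: Fixed hardwood tray, 185 mm long (its x) x 158 wide (y) x 56 high. Origin: centre of its underside, on the bench; +x runs along the lanes away from the robot, z up. Its front is the end at x = -92.5 mm, with free air beyond it down to the bench. Two straight lanes 64 mm wide, centred on y = +37 and -37 mm, open at both ends, lie between wooden ribs 10 mm wide whose tops are at z = 56 mm.
- lane_left (a point): Mouth of the +y lane at the tray's front, on its centre line, at the height of the two 12 mm wide side ledges on which a plate's underside rests (44 mm above the bench); axes as the tray's. Between the ledges a finger groove 40 mm wide, its floor 8 mm lower, runs the lane's whole length: closed fingertips fit in it and can push squarely on a plate's end.
- lane_right (a point): The same for the -y lane.
- blue_plate_center (a point): Centre (half-way up) of the loose deep-blue plate with white scribed lines: 130 mm long (its x) x 60 wide (y) x 4 thick (z, up), about 0.10 kg; dark spots are only marks. It lies lengthwise in either lane, its near end 8 to 22 mm inside the tray's front, its far end 33 to 47 mm short of the rear; 2 mm play each side; the ribs stand 8 mm above its top.
- bare_plate_center (a point): Centre of the bare bright-aluminium plate of the same size, in the other lane; it stays there.
- table_rest (a point): Point on the sloping top face of the steel angle table, at the foot of the stop, midway across; 54 to 58 mm above the bench. x runs up the slope, away from stop and robot, y across, z square out of the face. The face is 124 mm long from here and 44 wide, so the plate overhangs it 8 mm each side and fingers beside it pass clear. A plate lying right has its centre at x 65, y 0, z 2 mm here.
- table_stop (a point): Middle of the top of the stop: a steel strip at the low end of the slope, 40 mm wide (y), 8 mm thick (x), 10 mm above the top face; axes as table_rest.
- tilt (a joint): Slope of the angle table's top from level, rad (22 to 33 degrees at the start); clamped, very stiff (8 Nm).
- table_base (a point): Centre of the underside of the angle table's dark cast base, 165 mm (x) x 70 mm (y) x 14 mm, fixed to the bench; x points away from the robot; pivot with the stop end at its near end, clamp quadrant and black clamp knob (29 mm from the centre plane on the -y side) further back. Nothing but this base lies under the plate's side edges.
- glasses_case: Black moulded spectacle case lying flat, 56 x 151 x 35 mm; origin: centre of its underside.
- block_1: Steel set-up block with holes, 51 x 76 x 26 mm; origin: centre of its underside.
- driver_3: Screwdriver with a pale grey handle lying flat, 30 x 163 x 28 mm; origin: centre of its underside.

How it is judged (in metres and radians):
On the way, in this order (a step that is already met when the one before it is completed fails the run):
1. the blue plate, still lying flat in its lane, sticks out at least 30 mm beyond the front of the tray (x of blue_plate_center in the frame of tray between -0.0925 and -0.0575 m and angle between the z axis of blue_plate_center and the z axis of tray, either way round below 0.08 rad and z of blue_plate_center in the frame of tray between 0.042 and 0.051 m), for 0.2 s.
2. the blue plate lies flat on the sloping table at the stop while the fingers still hold it (angle between the z axis of blue_plate_center and the z axis of table_rest, either way round below 0.09 rad and angle between the x axis of blue_plate_center and the x axis of table_rest, either way round below 0.2 rad and x of blue_plate_center in the frame of table_rest between 0.056 and 0.09 m and y of blue_plate_center in the frame of table_rest between -0.018 and 0.018 m and z of blue_plate_center in the frame of table_rest between -0.002 and 0.01 m and contact force between the fingers and blue_plate above 1 N), for 0.1 s.
At the end, for the whole second after the job is handed in: The blue plate rests, released and still, flat on the angle table's slope (within 5 degrees), its length up the slope (within 8 degrees), its lower end within 12 mm of the stop and its centre line within 14 mm of the table's (angle between the z axis of blue_plate_center and the z axis of table_rest, either way round below 0.09 rad and angle between the x axis of blue_plate_center and the x axis of table_rest, either way round below 0.15 rad and x of blue_plate_center in the frame of table_rest between 0.058 and 0.077 m and y of blue_plate_center in the frame of table_rest between -0.014 and 0.014 m and z of blue_plate_center in the frame of table_rest between -0.002 and 0.008 m and linear speed of blue_plate below 0.02 m/s and contact force between the fingers and blue_plate below 0.1 N); the robot touches nothing.
It fails at once if the bare plate is shifted more than 20 mm (distance of bare_plate_center from where it was at the start of the episode above 0.02 m).
It fails at once if a bystander (spectacle case, steel block, screwdriver) is shifted more than 30 mm (distance of any of glasses_case, block_1, driver_3 from where it was at the start of the episode above 0.03 m).
It also fails if it takes over 48 s, if anything falls off the work surface, if the arm or the gripper's body presses on something with over 40 N, if the wrist force passes 120 N, or if a joint passes its speed limit or range.

## Working session

There is one attempt and no reset: what is moved stays moved. The work goes in short steps, Python scripts to look and compute and a tool call to move; the robot and the scene stay as the last step left them, time stands still between calls to the robot, and variables do not carry over. Pictures are saved under pics/ and viewed, and the job is handed in when it is done.

Besides the shell and the picture viewer there is one more tool, called after "Emit:" by a JSON object that holds its "method" and its "body". apply_moves: Moves the arm, as the interface text tells. Its arguments: {"type":"object","properties":{"plan":{"type":"array"},"newtons":{"type":"number"}},"required":["plan"]}

```bash
mkdir -p pics; cat > h.py <<'E'
import numpy as np, cv2
from plant import env
def cam(n):
    d=env.get_image(n); R,_=cv2.Rodrigues(np.array(d['rvec'],float)); d['R']=R; d['t']=np.array(d['tvec'],float).ravel(); return d
def cloud(d):
    z=d['range_z'].astype(float); K=np.array(d['camera_matrix']); v,u=np.mgrid[:480,:640]
    P=np.stack([(u-K[0,2])/K[0,0]*z,(v-K[1,2])/K[1,1]*z,z],-1)
    W=(P-d['t'])@d['R']; W[z<=0]=np.nan; return W
def proj(d,p):
    q=np.atleast_2d(p)@d['R'].T+d['t']; K=np.array(d['camera_matrix']); return np.c_[K[0,0]*q[:,0]/q[:,2]+K[0,2],K[1,1]*q[:,1]/q[:,2]+K[1,2]]
def save(d,n): cv2.imwrite('pics/'+n,d['pixels'][...,::-1])
E
python3 - <<'E'
from h import *
np.set_printoptions(precision=3,suppress=True)
print(env.state())
for n in ['scene','side','wrist']:
    d=cam(n); save(d,n+'0.png'); np.savez(n+'0.npz',W=cloud(d),px=d['pixels'])
    print(n,-d['R'].T@d['t'],d['R'][2])
    if n=='wrist': continue
    for t in ['tray','blue_plate_center','bare_plate_center','table_base','table_rest','glasses_case','block_1','driver_3']:
        for r in env.cut_out(n,t)[:2]:
            W=cloud(d)[r['pixels']]; print(t,round(r['p'],2),r['box'],np.nanmedian(W,0),np.nanpercentile(W,2,axis=0),np.nanpercentile(W,98,axis=0))
print(env.state()['time'])
E
```

```text
{'time': 0.0, 'qpos': array([-71.166,  20.598,  86.6  ,  -0.001,  72.908,  -6.596]), 'qd': array([-0.029,  0.051,  0.046, -0.007, -0.017, -0.018]), 'effort': array([ -0.005, -52.763, -27.862,  -0.   ,   0.013,   0.   ]), 'ee_pos': array([ 257.503, -541.526,  403.853]), 'tcp_rot': array([[-0.903, -0.001,  0.429],
       [-0.429,  0.002, -0.903],
       [-0.   , -1.   , -0.002]]), 'ft_force': array([-0.429, -0.337, -0.401]), 'ft_torque': array([ 0.007,  0.   , -0.014]), 'finger_gap': 85.60194039008014}
scene [-18.083 765.205 701.837] [ 0.586 -0.469 -0.661]
tray 0.69 [304.5, 194.4, 404.3, 276.0] [526.338 232.488  41.991] [441.284 102.132   6.079] [649.523 296.161  57.137]
tray 0.33 [236.0, 208.2, 295.4, 250.9] [689.647 340.723  32.35 ] [674.768 262.744   2.119] [728.942 405.594  36.561]
blue_plate_center 0.84 [341.0, 209.3, 398.1, 234.0] [547.014 151.434  47.841] [488.17  112.275  45.498] [609.871 189.29   50.391]
bare_plate_center 0.56 [318.8, 219.2, 383.6, 254.3] [530.917 224.413  47.819] [471.246 187.901  45.283] [591.923 263.323  50.124]
table_base 0.71 [256.2, 233.0, 339.7, 301.6] 
[... 1095 characters left out ...]
[603.08  438.329 108.25 ]
table_base 0.26 [306.4, 189.9, 405.0, 249.8] [536.868 239.176  46.12 ] [443.228 107.996   9.821] [649.693 298.802  56.972]
table_rest 0.81 [304.6, 233.7, 382.1, 268.6] [521.785 371.793  78.503] [459.766 319.198  50.597] [570.544 408.327 110.617]
glasses_case 0.83 [227.3, 218.8, 279.8, 273.5] [696.398 354.021  33.463] [675.26  269.917  10.274] [727.303 407.466  36.404]
block_1 0.71 [386.4, 253.7, 439.8, 294.3] [399.305 312.84   24.455] [360.16  270.977   2.792] [440.985 344.576  27.121]
driver_3 0.72 [312.5, 349.2, 412.9, 389.1] [446.646 555.248  22.909] [380.245 488.374   1.094] [488.763 589.863  29.578]
wrist [ 318.253 -512.471  374.884] [-0.245 -0.116 -0.963]
0.95
```

View pics/scene0.png

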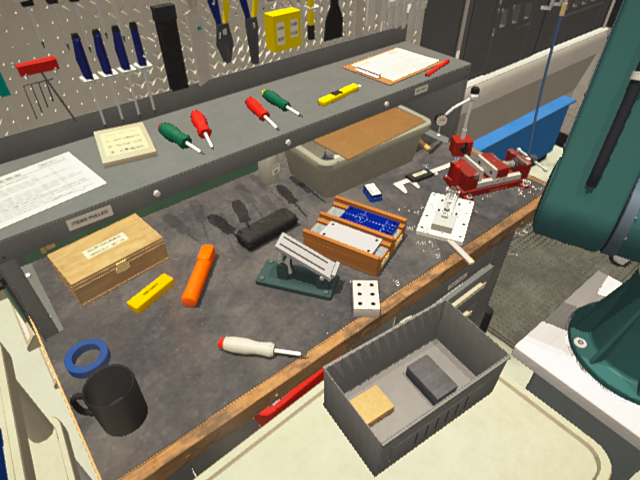

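View pics/side0.png

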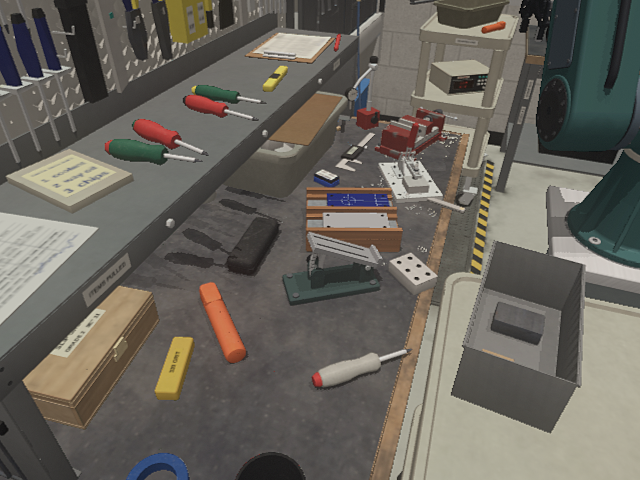

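```bash
cat > an.py <<'E'
import numpy as np,cv2
# no camera; heightmap (max z) 1mm-> 2mm grid from saved clouds
for n in ['scene0','side0']:
    f=np.load(n+'.npz'); W=f['W'].reshape(-1,3); C=f['px'].reshape(-1,3)
    m=np.isfinite(W[:,0])&(W[:,0]>340)&(W[:,0]<760)&(W[:,1]>60)&(W[:,1]<620)&(W[:,2]>-10)
    W=W[m];C=C[m]; o=np.argsort(W[:,2]); W=W[o];C=C[o]
    im=np.zeros((560,420,3),np.uint8)
    for w,c in zip(W,C):
        x=int(w[0]-340);y=int(620-w[1]); cv2.circle(im,(x,y),1,tuple(int(k) for k in c[::-1]),-1)
    cv2.imwrite('pics/top_%s.png'%n,im)
E
python3 an.py
```

```text
(no output)
```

The scene shows the blue plate in the far (−y) lane near (372,220) and the bare plate in the near lane near (350,237). The angle table is at (300,268), the block at (366,296) in front of the table, and the case at (267,229) behind.

View pics/top_scene0.png

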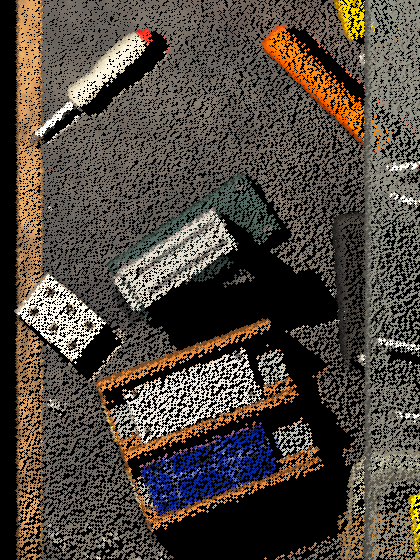

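View pics/wrist0.png

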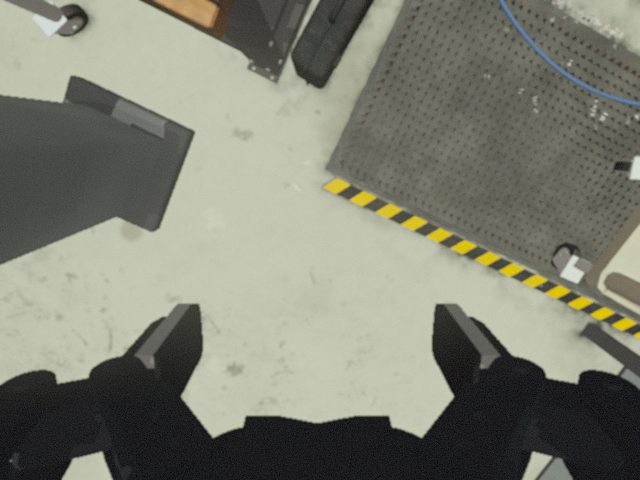

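```bash
cat > fit.py <<'E'
import numpy as np,cv2
np.set_printoptions(precision=2,suppress=True)
for n in ['scene0','side0']:
    f=np.load(n+'.npz'); W=f['W'].reshape(-1,3); C=f['px'].reshape(-1,3).astype(int)
    ok=np.isfinite(W[:,0])
    # ribs: z 53-60
    m=ok&(W[:,0]>420)&(W[:,0]<670)&(W[:,1]>90)&(W[:,1]<310)&(W[:,2]>53.5)&(W[:,2]<60)
    r=cv2.minAreaRect(W[m][:,:2].astype(np.float32)); print(n,'ribs',r,m.sum(),np.median(W[m][:,2]))
    m=ok&(W[:,0]>470)&(W[:,0]<640)&(W[:,1]>100)&(W[:,1]<200)&(W[:,2]>42)&(W[:,2]<53)&(C[:,2]>C[:,0]+40)
    r=cv2.minAreaRect(W[m][:,:2].astype(np.float32)); print('blue',r,m.sum(),np.median(W[m][:,2]))
    # table face
    m=ok&(W[:,0]>440)&(W[:,0]<600)&(W[:,1]>310)&(W[:,1]<420)&(W[:,2]>54)&(W[:,2]<130)
    P=W[m]; best=None; rng=np.random.default_rng(0)
    for _ in range(500):
        a=P[rng.choice(len(P),3,False)]; nn=np.cross(a[1]-a[0],a[2]-a[0]); l=np.linalg.norm(nn)
        if l<50: continue
        nn/=l
        if nn[2]<0: nn=-nn
        if nn[2]<.75: continue
        s=abs((P-a[0])@nn)<1.5
        if best is None or s.sum()>best.sum(): best=s
    Q=P[best];c=Q.mean(0);nn=np.linalg.svd(Q-c)[2][2]; nn*=np.sign(nn[2])
    s=abs((P-c)@nn)<2; Q=P[s]
    ux=-np.array([0,0,1.])+nn*nn[2]; ux=-ux/np.linalg.norm(ux); uy=np.cross(nn,ux)
    L=np.c_[(Q-c)@ux,(Q-c)@uy]; r=cv2.minAreaRect(L.astype(np.float32))
    print('face n',nn,'tilt',np.degrees(np.arccos(nn[2])),'up',ux,'yaw',np.degrees(np.arctan2(ux[1],ux[0])),r,s.sum(),len(P))
    ctr=c+ux*r[0][0]+uy*r[0][1]; print('face centre',ctr,'box corners',[c+ux*q[0]+uy*q[1] for q in cv2.boxPoints(r)])
    h=(P-c)@nn; s=(h>5)&(h<14); print('stop pts',s.sum(),P[s].mean(0) if s.any() else '', (P[s]-c)@ux, )
E
python3 fit.py
```

```text
scene0 ribs ((550.0516967773438, 194.87838745117188), (184.9649658203125, 161.34375), 19.73365592956543) 749 55.46504631995299
blue ((549.8606567382812, 150.02093505859375), (130.21298217773438, 54.40697479248047), 20.370704650878906) 744 47.84054172749347
face n [-0.37 -0.27  0.89] tilt 26.870074921522864 up [0.72 0.52 0.45] yaw 36.05108945046081 ((-2.3515625, -1.1656208038330078), (46.88454055786133, 130.24232482910156), 88.01123809814453) 925 1297
face centre [516.14 360.03  82.18] box corners [array([481.07, 308.32,  52.4 ]), array([577.6 , 373.  , 111.23]), array([551.2 , 411.74, 111.97]), array([454.67, 347.06,  53.14])]
stop pts 68 [465.74 327.78  62.68] [-62.94 -61.81 -63.49 -65.63 -61.51 -62.22 -64.01 -65.8  -67.98 -61.55
 -62.24 -65.15 -67.11 -68.61 -62.12 -63.49 -65.81 -67.77 -61.25 -62.23
 -64.49 -66.03 -67.66 -61.62 -62.66 -65.21 -67.38 -68.98 -61.54 -63.31
 -65.9  -67.43 -61.18 -62.74 -64.48 -65.75 -68.23 -61.32 -63.4  -65.12
 -67.09 -60.85 -61.15 -63.88 -65.28 -67.51 -60.63 -62.56 -63.98 -66.21
 -68.58 -61.25 -62.83 -65.26 -66.96 -60.41 -62.09 -63.81 -65.68 -67.6
 -61.
[... 617 characters left out ...]
3.1 , 310.84,  54.69]), array([577.84, 374.41, 112.14]), array([551.53, 413.74, 112.01])]
stop pts 81 [466.05 330.67  62.67] [-64.64 -66.34 -62.3  -63.99 -64.81 -68.77 -71.04 -63.9  -61.72 -64.17
 -65.06 -67.9  -63.72 -62.51 -64.98 -66.97 -70.34 -63.87 -64.32 -63.22
 -66.13 -69.43 -63.04 -63.58 -65.01 -66.53 -70.85 -63.78 -64.38 -63.32
 -64.33 -67.77 -63.49 -64.35 -67.05 -68.43 -63.68 -63.11 -65.89 -64.76
 -70.26 -70.82 -62.72 -64.39 -62.91 -64.59 -65.43 -71.05 -64.2  -62.41
 -65.17 -66.6  -68.11 -70.78 -64.   -62.43 -64.59 -65.53 -68.82 -63.43
 -62.39 -63.15 -66.13 -67.92 -70.3  -64.5  -64.63 -63.99 -65.78 -69.55
 -63.14 -63.55 -63.42 -68.08 -67.58 -71.36 -63.18 -67.26 -68.46 -70.2
 -68.72]
```

Tray: centre about (550,196), yaw 19.8°. The blue plate's near end is about 12 mm inside the front. Table: tilt 26.8°, yaw about 35°. Next I check for obstacles on the approach path.

```bash
python3 - <<'E'
import numpy as np
W=np.concatenate([np.load(n+'.npz')['W'].reshape(-1,3) for n in['scene0','side0']]); W=W[np.isfinite(W[:,0])]
H=[]
print('cols x',list(range(300,800,40)))
for y in range(560,-400,-40):
    row=[]
    for x in range(300,800,40):
        m=(abs(W[:,0]-x)<20)&(abs(W[:,1]-y)<20); row.append('%4d'%np.percentile(W[m][:,2],99) if m.sum()>3 else '   .')
    print('%4d'%y,*row)
E
```

```text
cols x [300, 340, 380, 420, 460, 500, 540, 580, 620, 660, 700, 740, 780]
 560  -34    0    3   25   30   27    3    3   33   33  242  242  252
 520   55    0   16   27   25    3    3    3    4   33  242  242  254
 480   72    0   16    3    3    3    3    3    3    3  242  242  269
 440   72    0    3    3    3    3   14   18    3    3  242  259  269
 400   72    0    3    3    3   89  110  111   18   32  242  257  269
 360   72    0   25    3   65   87  103  111    3   32  242  242  242
 320   73   23   27   27   65   75   78    2   52   29  242  242  242
 280   71    0   27   27   24   56   57   57   57    6  254  257  266
 240  -35    0    3   55   57   56   50   49   56    2  242  242  257
 200  -33    1    8    6   49   56   57   57   57   37  242  256  265
 160    .    0    3    3   56   57   50   50   56   56  242  242  242
 120    .    1    3    3   36   56   57   57   57  130  241  257  257
  80    .    0   12   12   10   56    .    .    3  132  241  258  260
  40    .   10   10   29   34   15    3    4   23   25  241  252  258
   0    .    0   15   34   72   32   12    3    3   23  241  242  258
 -40    .    1    3   15  151  143   15    3    6    4  241  242  244
 -80 -876    1    3   14   79   80   16    3   12   12  241  245  257
-120 -879    0    3    3   16   72   13    3   14  125  241  246  247
-160 -878    0    3    3   15   75   74   73   13  125  241  246  247
-200 -874    0    3    3   70   81   81   79    5  126  251  253  246
-240 -878    0    3    3   74   74   74    2    5  135  242  253  247
-280    .    0    3   16   70   74   75    1   55  164  242  253  249
-320    .   -1    6   70   72   72    .    3  198  203  241  253  248
-360    .    0    8   57   67   72    .    2   49   54  241  242  242
```

```bash
cat > plan.py <<'E'
import numpy as np, json
from scipy.spatial.transform import Rotation as Ro
from plant import env
def Rt(yaw,tilt=0):
    # tool x along up-slope, y into face, z across (+y)
    c,s=np.cos(np.radians(yaw)),np.sin(np.radians(yaw)); a=np.radians(tilt)
    n=np.array([-np.sin(a)*c,-np.sin(a)*s,np.cos(a)]); y=np.array([-s,c,0])
    x=np.cross(y,n); return np.c_[x,-n,y]
def plan(p,R,n,claw,p0=None,R0=None,turn=None):
    s=env.state(); p0=s['ee_pos'] if p0 is None else p0; R0=s['tcp_rot'] if R0 is None else R0
    p0=np.array(p0,float); R0=Ro.from_matrix(R0)
    rv=(R0.inv()*Ro.from_matrix(R)).as_rotvec(degrees=True) if turn is None else np.array(turn)
    T=np.array(p,float); q=p0.copy(); Rc=R0; rows=[]
    d=np.round(rv/n,2)
    for i in range(n):
        w=p0+(T-p0)*(i+1)/n; t=np.round(Rc.inv().apply(w-q),1)
        q=q+Rc.apply(t); Rc=Rc*Ro.from_rotvec(d,degrees=True)
        rows.append({"claw":claw,"delta_pos":(t+0).tolist(),"delta_rot":(d+0).tolist()})
    for i in range(0,n,12): print(json.dumps(rows[i:i+12]))
    print('end',q.round(1),'err',(Rc.inv()*Ro.from_matrix(R)).magnitude()*57.3)
E
python3 - <<'E'
from plan import *
R=Rt(19.8); s=env.state()
rv=(Ro.from_matrix(s['tcp_rot']).inv()*Ro.from_matrix(R)).as_rotvec(degrees=True); print(rv)
plan([590,190,380],R,22,0)
E
```

```text
[-2.66569591e-03 -1.74373934e+02 -1.12175045e-02]
[{"claw": 0, "delta_pos": [-27.9, 1.1, -23.6], "delta_rot": [0.0, -7.93, 0.0]}, {"claw": 0, "delta_pos": [-30.9, 1.1, -19.4], "delta_rot": [0.0, -7.93, 0.0]}, {"claw": 0, "delta_pos": [-33.3, 1.2, -15.1], "delta_rot": [0.0, -7.93, 0.0]}, {"claw": 0, "delta_pos": [-35.1, 1.1, -10.2], "delta_rot": [0.0, -7.93, 0.0]}, {"claw": 0, "delta_pos": [-36.1, 1.1, -5.4], "delta_rot": [0.0, -7.93, 0.0]}, {"claw": 0, "delta_pos": [-36.6, 1.1, -0.3], "delta_rot": [0.0, -7.93, 0.0]}, {"claw": 0, "delta_pos": [-36.2, 1.2, 4.7], "delta_rot": [0.0, -7.93, 0.0]}, {"claw": 0, "delta_pos": [-35.2, 1.1, 9.7], "delta_rot": [0.0, -7.93, 0.0]}, {"claw": 0, "delta_pos": [-33.6, 1.1, 14.4], "delta_rot": [0.0, -7.93, 0.0]}, {"claw": 0, "delta_pos": [-31.2, 1.1, 19.0], "delta_rot": [0.0, -7.93, 0.0]}, {"claw": 0, "delta_pos": [-28.4, 1.2, 23.1], "delta_rot": [0.0, -7.93, 0.0]}, {"claw": 0, "delta_pos": [-24.9, 1.1, 26.7], "delta_rot": [0.0, -7.93, 0.0]}]
[{"claw": 0, "delta_pos": [-20.9, 1.1, 29.9], "delta_rot": [0.0, -7.93, 0.0]}, {"claw": 0, "delta_pos": [-16.6, 1.1, 32.6], "delta_rot": [0.0, -7.93, 0.0]}, {"claw": 0, "delta_pos": [-12.0, 1.2, 34.5], "delta_rot": [0.0, -7.93, 0.0]}, {"claw": 0, "delta_pos": [-7.1, 1.1, 35.8], "delta_rot": [0.0, -7.93, 0.0]}, {"claw": 0, "delta_pos": [-2.1, 1.1, 36.5], "delta_rot": [0.0, -7.93, 0.0]}, {"claw": 0, "delta_pos": [3.0, 1.1, 36.4], "delta_rot": [0.0, -7.93, 0.0]}, {"claw": 0, "delta_pos": [8.0, 1.2, 35.7], "delta_rot": [0.0, -7.93, 0.0]}, {"claw": 0, "delta_pos": [12.8, 1.1, 34.2], "delta_rot": [0.0, -7.93, 0.0]}, {"claw": 0, "delta_pos": [17.4, 1.1, 32.1], "delta_rot": [0.0, -7.93, 0.0]}, {"claw": 0, "delta_pos": [21.7, 1.1, 29.5], "delta_rot": [0.0, -7.93, 0.0]}]
end [590.  190.1 380. ] err 0.08640457012992106
```

Emit:
{"method": "apply_moves", "body": {"plan": [{"claw": 0,"delta_pos": [-28,1,-24],"delta_rot": [0,-7.9,0]},{"claw": 0,"delta_pos": [-31,1,-19],"delta_rot": [0,-7.9,0]},{"claw": 0,"delta_pos": [-33,1,-15],"delta_rot": [0,-7.9,0]},{"claw": 0,"delta_pos": [-35,1,-10],"delta_rot": [0,-7.9,0]},{"claw": 0,"delta_pos": [-36,1,-5],"delta_rot": [0,-7.9,0]},{"claw": 0,"delta_pos": [-37,1,0],"delta_rot": [0,-7.9,0]},{"claw": 0,"delta_pos": [-36,1,5],"delta_rot": [0,-7.9,0]},{"claw": 0,"delta_pos": [-35,1,10],"delta_rot": [0,-7.9,0]},{"claw": 0,"delta_pos": [-34,1,14],"delta_rot": [0,-7.9,0]},{"claw": 0,"delta_pos": [-31,1,19],"delta_rot": [0,-7.9,0]},{"claw": 0,"delta_pos": [-28,1,23],"delta_rot": [0,-7.9,0]},{"claw": 0,"delta_pos": [-25,1,27],"delta_rot": [0,-7.9,0]}]}}

```text
time: 2.15
ee_pos: [441.7, -142.7, 392.9]
tcp_rot: [[0.508, 0.001, 0.861], [-0.861, -0.0, 0.508], [0.001, -1.0, 0.0]]
ft_force: [0.7, -0.8, 0.2]
finger_gap: -0.1
```

Emit:
{"method": "apply_moves", "body": {"plan": [{"claw": 0,"delta_pos": [-21,1,30],"delta_rot": [0,-7.9,0]},{"claw": 0,"delta_pos": [-17,1,33],"delta_rot": [0,-7.9,0]},{"claw": 0,"delta_pos": [-12,1,35],"delta_rot": [0,-7.9,0]},{"claw": 0,"delta_pos": [-7,1,36],"delta_rot": [0,-7.9,0]},{"claw": 0,"delta_pos": [-2,1,37],"delta_rot": [0,-7.9,0]},{"claw": 0,"delta_pos": [3,1,36],"delta_rot": [0,-7.9,0]},{"claw": 0,"delta_pos": [8,1,36],"delta_rot": [0,-7.9,0]},{"claw": 0,"delta_pos": [13,1,34],"delta_rot": [0,-7.9,0]},{"claw": 0,"delta_pos": [17,1,32],"delta_rot": [0,-7.9,0]},{"claw": 0,"delta_pos": [22,1,30],"delta_rot": [0,-7.9,0]},{"claw": 0,"delta_pos": [0,0,0],"delta_rot": [0,0,0]},{"claw": 0,"delta_pos": [0,0,0],"delta_rot": [0,0,0]}]}}

```text
time: 3.35
ee_pos: [596.1, 189.5, 382.4]
tcp_rot: [[0.944, -0.001, -0.33], [0.33, -0.0, 0.944], [-0.001, -1.0, -0.0]]
ft_force: [0.0, 0.4, -0.5]
finger_gap: -0.2
```

```bash
python3 - <<'E'
from h import *
np.set_printoptions(precision=3,suppress=True)
d=cam('wrist'); save(d,'wrist1.png'); np.savez('wrist1.npz',W=cloud(d),px=d['pixels'])
s=env.state();print(s['time'],s['ee_pos'],s['tcp_rot'],s['qpos'],s['finger_gap'],s['ft_force'])
print(-d['R'].T@d['t'],d['R'][2])
E
```

```text
3.4 [595.769 188.705 382.398] [[ 0.945 -0.001 -0.328]
 [ 0.328 -0.001  0.945]
 [-0.001 -1.    -0.   ]] [ 11.253  23.731  84.806  -0.026  71.529 -97.916] -0.02835897579435715 [-0.116 -1.248  0.236]
[530.334 166.988 352.611] [ 0.253  0.089 -0.963]
```

View pics/wrist1.png

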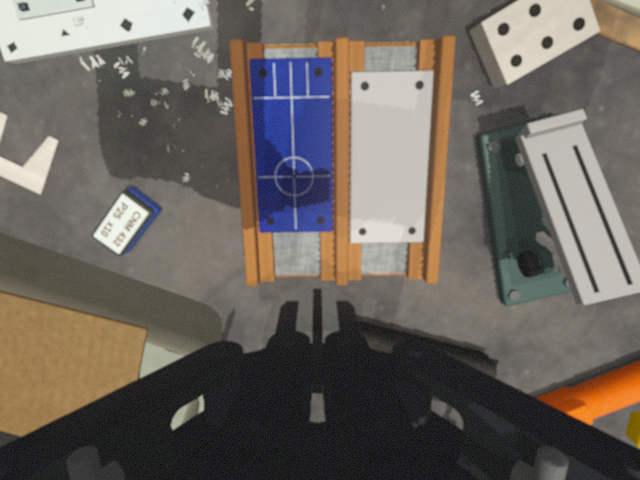

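The wrist view shows the blue plate at (293,145), with its near end (top) inside the tray front, and its far end at row 232 with free groove behind. The bare plate is at (391,157). The angle table is at (580,205), its stop at (556,122).

```bash
python3 - <<'E'
import numpy as np,cv2
np.set_printoptions(precision=2,suppress=True)
f=np.load('wrist1.npz'); W=f['W'].reshape(-1,3); C=f['px'].reshape(-1,3).astype(int)
ok=np.isfinite(W[:,0])
m=ok&(W[:,0]>420)&(W[:,0]<670)&(W[:,1]>90)&(W[:,1]<310)&(W[:,2]>53.5)&(W[:,2]<60)
m&=(C[:,0]>C[:,2]+25)
r=cv2.minAreaRect(W[m][:,:2].astype(np.float32)); print('ribs',r,m.sum(),np.median(W[m][:,2]))
m=ok&(W[:,0]>470)&(W[:,0]<640)&(W[:,1]>100)&(W[:,1]<200)&(W[:,2]>42)&(W[:,2]<53)&(C[:,2]>C[:,0]+40)
r=cv2.minAreaRect(W[m][:,:2].astype(np.float32)); print('blue',r,m.sum(),np.median(W[m][:,2]))
m=ok&(W[:,0]>440)&(W[:,0]<600)&(W[:,1]>300)&(W[:,1]<420)&(W[:,2]>50)&(W[:,2]<130)
P=W[m]; c=np.array([516.6,361,82.7]);a=np.radians(26.8);y=np.radians(35);nn=np.array([-np.sin(a)*np.cos(y),-np.sin(a)*np.sin(y),np.cos(a)])
for _ in range(5):
    s=abs((P-c)@nn)<2; Q=P[s]; c=Q.mean(0); nn=np.linalg.svd(Q-c,full_matrices=False)[2][2]; nn*=np.sign(nn[2])
up=np.array([0,0,1.])-nn*nn[2]; up/=np.linalg.norm(up); uy=np.cross(nn,up)
print('n',nn,'tilt',np.degrees(np.arccos(nn[2])),'yaw',np.degrees(np.arctan2(up[1],up[0])),s.sum(),len(P))
L=np.c_[(Q-c)@up,(Q-c)@uy].astype(np.float32); r=cv2.minAreaRect(L); print(r)
print([c+up*q[0]+uy*q[1] for q in cv2.boxPoints(r)])
h=(P-c)@nn; t=(h>6)&(h<14); S=P[t]-c; print('stop',t.sum(), np.percentile(S@up,[1,50,99]),np.percentile(S@uy,[1,50,99]),np.median(h[t]))
# edges: table long sides
for lo in range(-60,60,20):
    k=(L[:,0]>lo)&(L[:,0]<lo+20); print(lo,np.percentile(L[k,1],[1,99]))
# clutter near pinch
for yy in range(140,20,-15):
    print(yy,*['%4d'%np.percentile(W[q][:,2],98) if (q:=ok&(abs(W[:,0]-x)<8)&(abs(W[:,1]-yy)<8)).sum()>3 else '   .' for x in range(390,540,15)])
E
```

```text
ribs ((549.5112915039062, 193.62879943847656), (184.96575927734375, 158.60610961914062), 20.299541473388672) 9957 56.70391569624842
blue ((547.1630859375, 153.35159301757812), (129.17828369140625, 58.68870544433594), 19.852136611938477) 11344 48.934126487013195
n [-0.37 -0.25  0.89] tilt 26.715029022525464 yaw 34.38054027893455 11511 14134
((-5.331298828125, 0.7147808074951172), (45.720664978027344, 131.523681640625), 89.69068908691406)
[array([478.87, 306.8 ,  53.62]), array([576.23, 372.56, 112.74]), array([550.6 , 410.42, 112.85]), array([453.24, 344.66,  53.73])]
stop 716 [-71.3  -66.76 -63.18] [-19.07   0.1   20.24] 9.76700839868192
-60 [-20.95  22.27]
-40 [-21.1   22.12]
-20 [-21.26  22.03]
0 [-21.22  21.92]
20 [-21.43  21.91]
40 [-21.44  20.96]
140    .    .    2    3    3   45   50   50   50   50
125    .    .    .    4    3    4   48   50   50   50
110    .    .    .    3    3    3   45   50   57   58
95    .    .    .    .    3    3   45   58   58   57
80    .    .    .    .   12    4    4    3    7    9
65    .    .    .    .    3    3   14   11   10    9
50    .    .    .    .    .   18   16   14    5    5
35    .    .    .    .    .   15   16   15    3    3
```

Emit:
{"method": "apply_moves", "body": {"plan": [{"claw": 0,"delta_pos": [13.4,26,-7.9],"delta_rot": [0,-0.9,0]},{"claw": 0,"delta_pos": [13.3,26,-7.9],"delta_rot": [0,0,0]},{"claw": 0,"delta_pos": [0,30,0],"delta_rot": [0,0,0]},{"claw": 0,"delta_pos": [0,30,0],"delta_rot": [0,0,0]},{"claw": 0,"delta_pos": [0,20,0],"delta_rot": [0,0,0]},{"claw": 0,"delta_pos": [0,0,0],"delta_rot": [0,0,0]}]}}

```text
time: 4.0
ee_pos: [624.6, 181.2, 247.7]
tcp_rot: [[0.94, -0.007, -0.342], [0.342, -0.001, 0.94], [-0.007, -1.0, 0.001]]
ft_force: [-0.4, -0.6, -0.8]
finger_gap: 0.0
```

```bash
cat > look.py <<'E'
import sys
from h import *
np.set_printoptions(precision=2,suppress=True)
tag=sys.argv[1]; cams=sys.argv[2].split(',')
cl=[]
for n in cams:
    d=cam(n); save(d,n+tag+'.png'); np.savez(n+tag+'.npz',W=cloud(d),px=d['pixels'])
    if n!='wrist':
        p=d['pixels'][150:310,220:420]; cl.append(cv2.resize(p,(800,640))[:600])
    else: cl.append(d['pixels'])
s=env.state();print(s['time'],s['ee_pos'],s['tcp_rot'],s['finger_gap'],s['ft_force'])
for n,c in zip(cams,cl): cv2.imwrite('pics/v_'+n+tag+'.png',c[...,::-1])
E
python3 look.py 2 wrist,side
```

```text
4.1 [626.44 182.05 251.11] [[ 0.94 -0.   -0.34]
 [ 0.34 -0.    0.94]
 [-0.   -1.    0.  ]] 0.1828490603634227 [0.78 0.43 0.13]
```

View pics/v_wrist2.png

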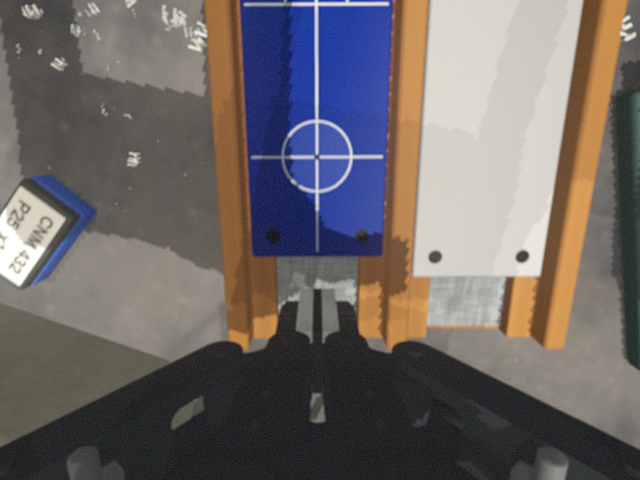

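View pics/v_side2.png

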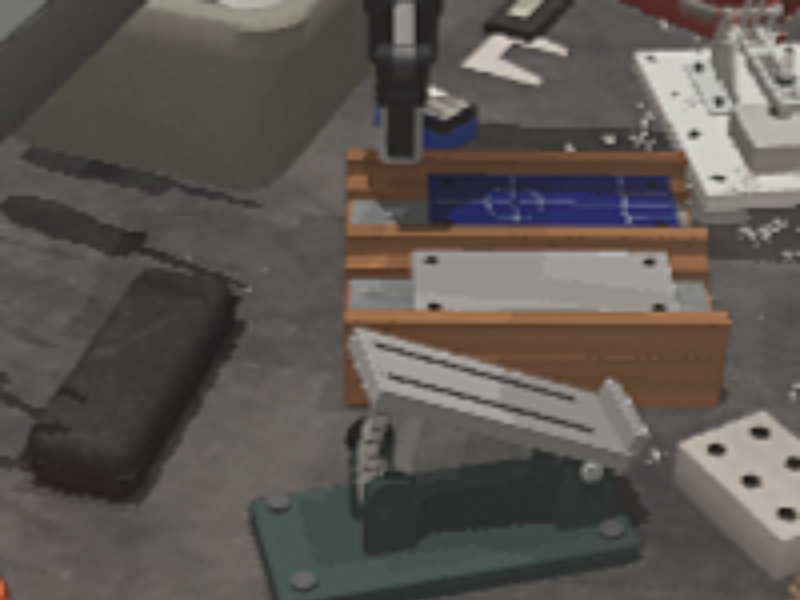

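The wrist view shows the fingers centred on the blue plate's lane (col 318), behind its far end (row 256). I lower them now.

Emit:
{"method": "apply_moves", "body": {"plan": [{"claw": 0,"delta_pos": [0,13,0],"delta_rot": [0,0,0]},{"claw": 0,"delta_pos": [0,12,0],"delta_rot": [0,0,0]},{"claw": 0,"delta_pos": [0,12,0],"delta_rot": [0,0,0]},{"claw": 0,"delta_pos": [0,0,0],"delta_rot": [0,0,0]},{"claw": 0,"delta_pos": [0,0,0],"delta_rot": [0,0,0]}]}}

```text
time: 4.6
ee_pos: [626.4, 183.1, 213.1]
tcp_rot: [[0.939, -0.001, -0.344], [0.344, -0.0, 0.939], [-0.001, -1.0, 0.0]]
ft_force: [-0.5, 0.2, -0.3]
finger_gap: 0.1
```

```bash
python3 look.py 3 wrist,side
```

```text
4.7 [626.81 183.2  213.96] [[ 0.94  0.   -0.34]
 [ 0.34  0.    0.94]
 [ 0.   -1.   -0.  ]] 0.045443751854260396 [-0.48  0.96 -0.08]
```

View pics/v_wrist3.png

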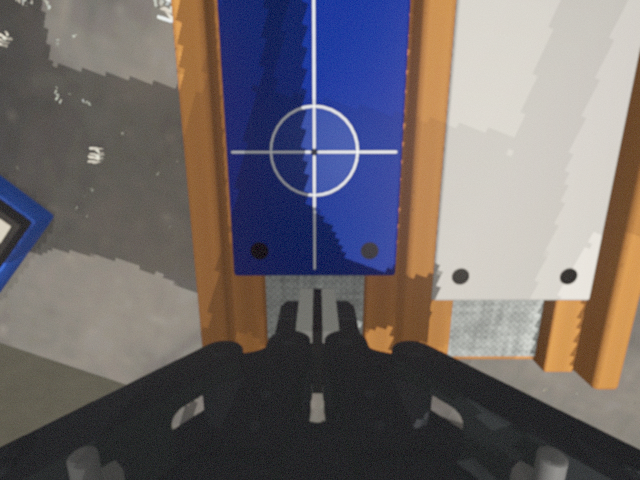

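View pics/v_side3.png

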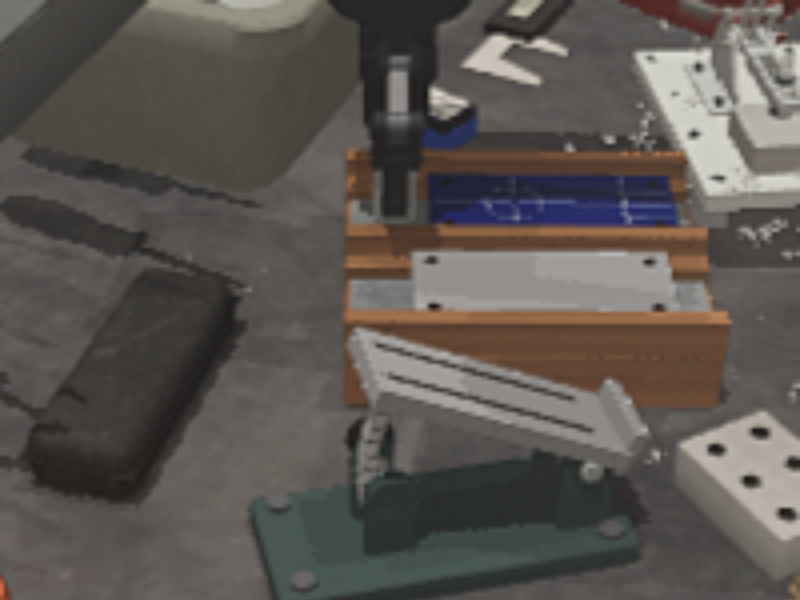

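The tips are in the groove just behind the plate end (wrist row 275). I push now.

Emit:
{"method": "apply_moves", "body": {"plan": [{"claw": 0,"delta_pos": [-4,0,0],"delta_rot": [0,0,0]},{"claw": 0,"delta_pos": [-5,0,0],"delta_rot": [0,0,0]},{"claw": 0,"delta_pos": [-6,0,0],"delta_rot": [0,0,0]},{"claw": 0,"delta_pos": [-7,0,0],"delta_rot": [0,0,0]},{"claw": 0,"delta_pos": [-8,0,0],"delta_rot": [0,0,0]},{"claw": 0,"delta_pos": [-8,0,0],"delta_rot": [0,0,0]},{"claw": 0,"delta_pos": [-8,0,0],"delta_rot": [0,0,0]},{"claw": 0,"delta_pos": [-7,0,0],"delta_rot": [0,0,0]},{"claw": 0,"delta_pos": [-5,0,0],"delta_rot": [0,0,0]},{"claw": 0,"delta_pos": [-3,0,0],"delta_rot": [0,0,0]},{"claw": 0,"delta_pos": [0,0,0],"delta_rot": [0,0,0]},{"claw": 0,"delta_pos": [0,0,0],"delta_rot": [0,0,0]}]}}

```text
time: 5.9
ee_pos: [569.3, 162.1, 213.6]
tcp_rot: [[0.939, -0.0, -0.344], [0.344, 0.0, 0.939], [-0.0, -1.0, 0.0]]
ft_force: [-0.7, -0.7, 0.9]
finger_gap: 0.4
```

```bash
python3 look.py 4 wrist,side,scene; cat > blue.py <<'E'
import numpy as np,cv2,sys
for n in sys.argv[1:]:
    f=np.load(n+'.npz'); W=f['W'].reshape(-1,3); C=f['px'].reshape(-1,3).astype(int)
    m=np.isfinite(W[:,0])&(W[:,0]>420)&(W[:,0]<640)&(W[:,1]>80)&(W[:,1]<210)&(W[:,2]>40)&(W[:,2]<54)&(C[:,2]>C[:,0]+40)
    r=cv2.minAreaRect(W[m][:,:2].astype(np.float32)); T=np.array([549.7,194.5]); a=np.radians(20); R=np.array([[np.cos(a),np.sin(a)],[-np.sin(a),np.cos(a)]])
    L=(W[m][:,:2]-T)@R.T
    print(n,r,m.sum(),np.median(W[m][:,2]),'tray xy pct',np.percentile(L,[.5,99.5],axis=0))
E
python3 blue.py wrist4 side4 scene4
```

```text
6.05 [569.47 162.17 213.63] [[ 0.94 -0.   -0.34]
 [ 0.34  0.    0.94]
 [-0.   -1.    0.  ]] -0.0821700493946253 [ 0.68  0.19 -0.44]
wrist4 ((512.090576171875, 141.0712890625), (98.13697052001953, 60.38422393798828), 20.260875701904297) 46526 48.97584227519904 tray xy pct [[-101.86441314  -66.63396416]
 [  -7.53678896   -8.2049052 ]]
side4 ((489.6842041015625, 134.30764770507812), (115.9822769165039, 58.913021087646484), 17.223934173583984) 350 47.58941994688092 tray xy pct [[-133.59639845  -65.2996844 ]
 [ -19.89409305   -5.52372491]]
scene4 ((496.1904296875, 136.23060607910156), (128.8705291748047, 62.449951171875), 21.03040313720703) 804 47.83065602845936 tray xy pct [[-134.20937513  -66.77105735]
 [  -7.32674849   -7.29781408]]
```

View pics/v_side4.png

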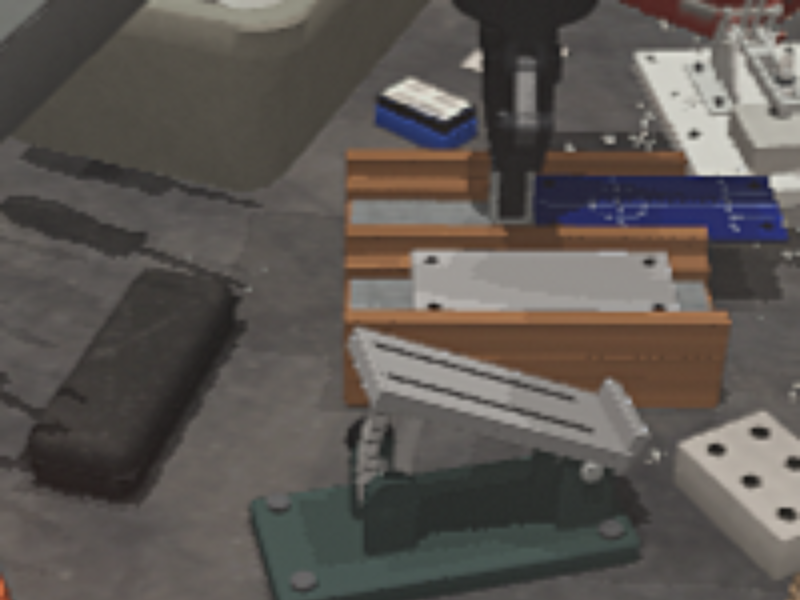

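View pics/v_wrist4.png

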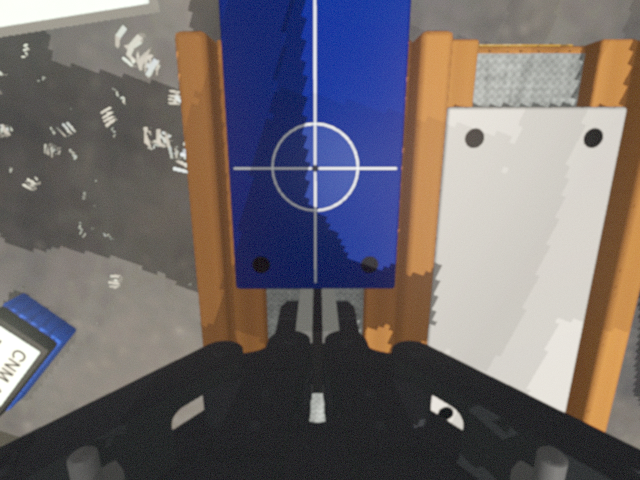

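Plate protrudes about 45 mm (far end at tray x ≈ −7). I push 4 mm more, back off, lift, and go over the protruding end with the fingers open.

Emit:
{"method": "apply_moves", "body": {"plan": [{"claw": 0,"delta_pos": [-2,0,0],"delta_rot": [0,0,0]},{"claw": 0,"delta_pos": [-2,0,0],"delta_rot": [0,0,0]},{"claw": 0,"delta_pos": [0,0,0],"delta_rot": [0,0,0]},{"claw": 0,"delta_pos": [0,0,0],"delta_rot": [0,0,0]},{"claw": 0,"delta_pos": [5,0,0],"delta_rot": [0,0,0]},{"claw": 0,"delta_pos": [0,-15,0],"delta_rot": [0,0,0]},{"claw": 0,"delta_pos": [0,-25,0],"delta_rot": [0,0,0]},{"claw": 0,"delta_pos": [0,-15,0],"delta_rot": [0,0,0]}]}}

```text
time: 6.85
ee_pos: [571.0, 162.6, 270.1]
tcp_rot: [[0.939, 0.001, -0.344], [0.344, 0.0, 0.939], [0.001, -1.0, -0.0]]
ft_force: [-0.4, 0.1, -0.3]
finger_gap: -0.1
```

Emit:
{"method": "apply_moves", "body": {"plan": [{"claw": 85,"delta_pos": [-15,0,0],"delta_rot": [0,0,0]},{"claw": 85,"delta_pos": [-25,0,0],"delta_rot": [0,0,0]},{"claw": 85,"delta_pos": [-30,0,0],"delta_rot": [0,0,0]},{"claw": 85,"delta_pos": [-30,0,0],"delta_rot": [0,0,0]},{"claw": 85,"delta_pos": [-22.6,0,0],"delta_rot": [0,0,0]},{"claw": 85,"delta_pos": [0,0,0],"delta_rot": [0,0,0]},{"claw": 85,"delta_pos": [0,0,0],"delta_rot": [0,0,0]},{"claw": 85,"delta_pos": [0,0,0],"delta_rot": [0,0,0]}]}}

```text
time: 7.65
ee_pos: [456.9, 120.6, 269.1]
tcp_rot: [[0.939, 0.002, -0.344], [0.344, 0.0, 0.939], [0.002, -1.0, -0.0]]
ft_force: [0.3, -1.0, 1.0]
finger_gap: 84.9
```

```bash
python3 look.py 5 wrist,side,scene; python3 blue.py wrist5 side5 scene5
```

```text
7.8 [456.32 120.51 268.81] [[ 0.94  0.   -0.34]
 [ 0.34  0.    0.94]
 [ 0.   -1.   -0.  ]] 85.26397422077486 [ 0.01 -0.07 -0.51]
wrist5 ((488.5035705566406, 132.4114990234375), (121.2914047241211, 59.381778717041016), 20.42549705505371) 17873 48.83630685387847 tray xy pct [[-138.5664472   -66.50288624]
 [ -21.05409283   -8.24267121]]
side5 ((499.5672607421875, 137.8868865966797), (116.2978286743164, 61.58681869506836), 19.102764129638672) 562 47.623722484941936 tray xy pct [[-114.52906772  -66.44375671]
 [  -8.9022278    -6.60785461]]
scene5 ((493.6496887207031, 134.18798828125), (129.19805908203125, 61.7621955871582), 18.86009407043457) 782 47.808139365805516 tray xy pct [[-136.33721544  -66.89883515]
 [  -9.63935444   -7.79530904]]
```

View pics/v_side5.png

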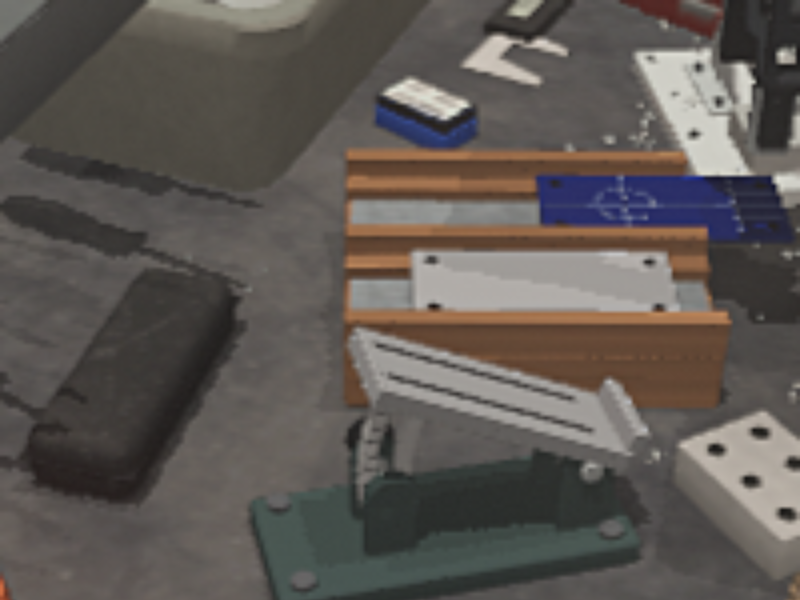

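View pics/v_wrist5.png

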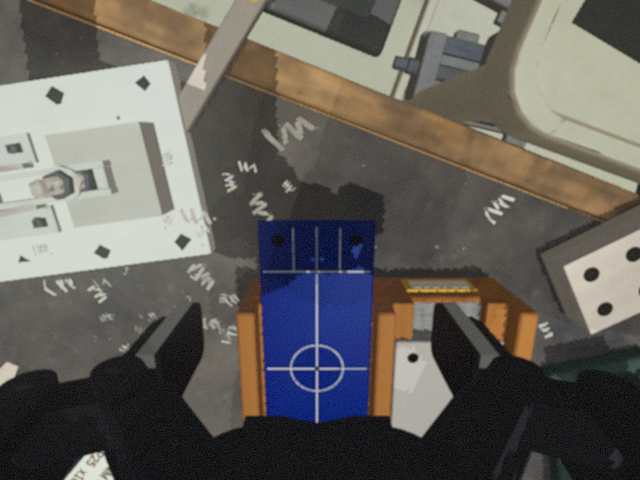

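The blue plate protrudes about 47 mm, centred between the open fingers (wrist col 317). I descend and pinch.

Emit:
{"method": "apply_moves", "body": {"plan": [{"claw": 85,"delta_pos": [0,20,0],"delta_rot": [0,0,0]},{"claw": 85,"delta_pos": [0,20,0],"delta_rot": [0,0,0]},{"claw": 85,"delta_pos": [0,16,0],"delta_rot": [0,0,0]},{"claw": 85,"delta_pos": [0,10,0],"delta_rot": [0,0,0]},{"claw": 85,"delta_pos": [0,6,0],"delta_rot": [0,0,0]},{"claw": 85,"delta_pos": [0,0,0],"delta_rot": [0,0,0]},{"claw": 85,"delta_pos": [0,0,0],"delta_rot": [0,0,0]}]}}

```text
time: 8.5
ee_pos: [455.5, 120.3, 197.0]
tcp_rot: [[0.939, 0.001, -0.344], [0.344, 0.0, 0.939], [0.001, -1.0, -0.0]]
ft_force: [0.1, 0.7, -0.0]
finger_gap: 84.9
```

```bash
python3 look.py 6 wrist,scene
```

```text
8.6 [455.52 120.33 197.3 ] [[ 0.94  0.   -0.34]
 [ 0.34  0.    0.94]
 [ 0.   -1.   -0.  ]] 85.06419369366557 [ 0.52  0.39 -0.24]
```

View pics/v_wrist6.png

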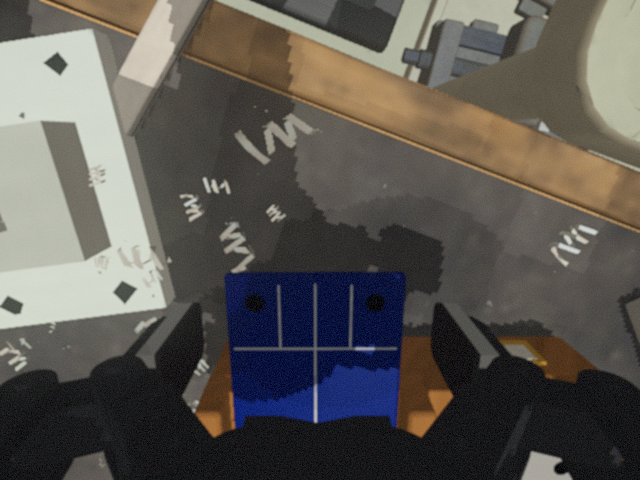

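View pics/v_scene6.png

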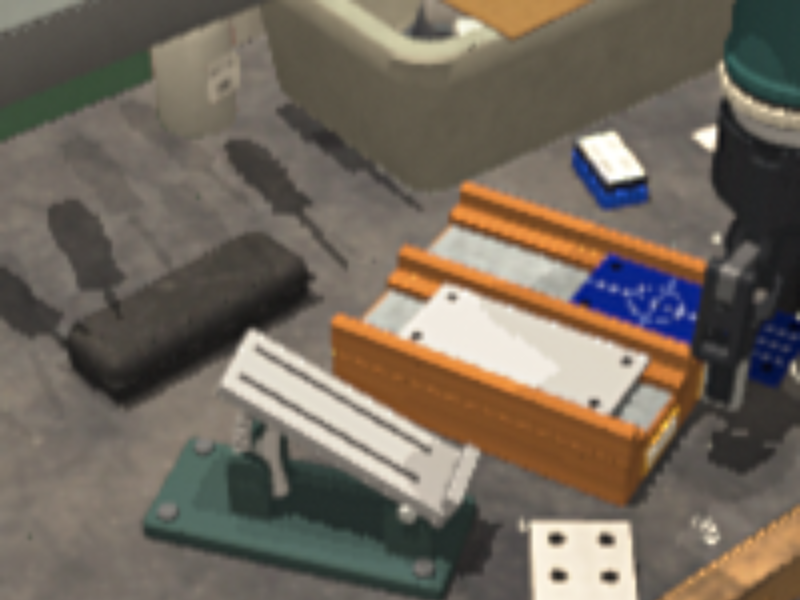

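Emit:
{"method": "apply_moves", "body": {"newtons": 90, "plan": [{"claw": 50,"delta_pos": [0,0,0],"delta_rot": [0,0,0]},{"claw": 50,"delta_pos": [0,0,0],"delta_rot": [0,0,0]},{"claw": 50,"delta_pos": [0,0,0],"delta_rot": [0,0,0]},{"claw": 50,"delta_pos": [0,0,0],"delta_rot": [0,0,0]},{"claw": 50,"delta_pos": [0,0,0],"delta_rot": [0,0,0]}]}}

```text
time: 9.1
ee_pos: [455.3, 120.3, 197.4]
tcp_rot: [[0.939, 0.001, -0.344], [0.344, 0.0, 0.939], [0.001, -1.0, -0.0]]
ft_force: [-2.3, -0.4, 6.2]
finger_gap: 57.3
```

```bash
python3 look.py 7 wrist,scene; python3 blue.py scene7 wrist7
```

```text
9.2 [455.31 120.27 197.4 ] [[ 0.94  0.   -0.34]
 [ 0.34  0.    0.94]
 [ 0.   -1.   -0.  ]] 57.0081034388285 [-1.78 -1.32  6.05]
scene7 ((493.72589111328125, 133.72308349609375), (129.38839721679688, 60.37178039550781), 18.35692596435547) 553 48.567317528151044 tray xy pct [[-137.04788807  -67.22941655]
 [  -9.2091147    -8.32459938]]
wrist7 ((460.0307922363281, 123.01300811767578), (61.818931579589844, 60.43960952758789), 19.826642990112305) 20433 48.26122235510288 tray xy pct [[-139.06472912  -65.93194824]
 [ -82.61433526   -7.86916045]]
```

View pics/v_wrist7.png

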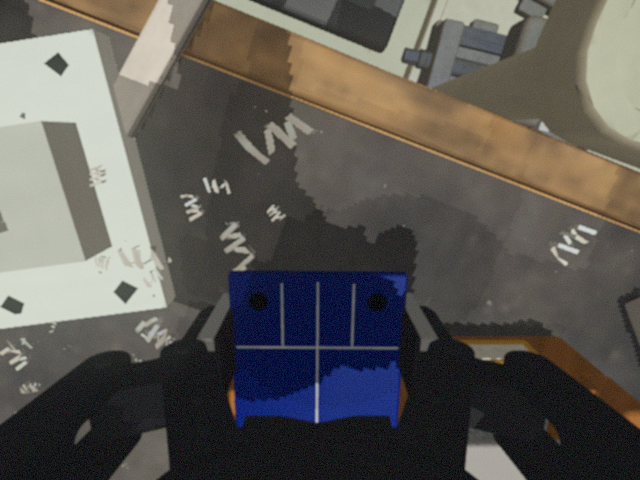

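View pics/v_scene7.png

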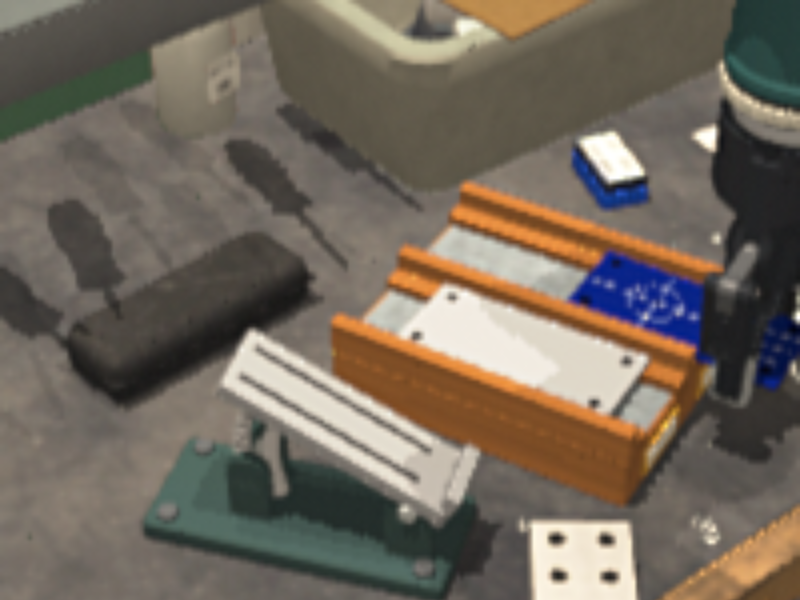

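Both pads are on the long edges (gap 57 mm, wrist cols 230 and 405). I lift straight up.

Emit:
{"method": "apply_moves", "body": {"plan": [{"claw": 50,"delta_pos": [0,-5,0],"delta_rot": [0,0,0]},{"claw": 50,"delta_pos": [0,-8,0],"delta_rot": [0,0,0]},{"claw": 50,"delta_pos": [0,-12,0],"delta_rot": [0,0,0]},{"claw": 50,"delta_pos": [0,-15,0],"delta_rot": [0,0,0]},{"claw": 50,"delta_pos": [0,-20,0],"delta_rot": [0,0,0]},{"claw": 50,"delta_pos": [0,-20,0],"delta_rot": [0,0,0]},{"claw": 50,"delta_pos": [0,-20,0],"delta_rot": [0,0,0]},{"claw": 50,"delta_pos": [0,-10,0],"delta_rot": [0,0,0]},{"claw": 50,"delta_pos": [0,0,0],"delta_rot": [0,0,0]},{"claw": 50,"delta_pos": [0,0,0],"delta_rot": [0,0,0]}]}}

```text
time: 10.2
ee_pos: [454.9, 120.2, 306.5]
tcp_rot: [[0.939, -0.0, -0.344], [0.344, 0.0, 0.939], [-0.0, -1.0, 0.0]]
ft_force: [-0.7, -0.3, -0.8]
finger_gap: 57.0
```

```bash
python3 look.py 8 wrist,side,scene; cat > held.py <<'E'
import numpy as np,cv2,sys
from h import env
np.set_printoptions(precision=2,suppress=True)
s=env.state(); p=s['ee_pos'];R=s['tcp_rot']
for n in sys.argv[1:]:
    f=np.load(n+'.npz'); W=f['W'].reshape(-1,3); C=f['px'].reshape(-1,3).astype(int)
    L=(W-p)@R
    m=np.isfinite(W[:,0])&(C[:,2]>C[:,0]+30)&(C[:,2]>60)&(L[:,0]>-60)&(L[:,0]<150)&(abs(L[:,2])<60)&(L[:,1]>100)&(L[:,1]<200)
    Q=L[m]; c=np.median(Q,0)
    for _ in range(4):
        k=abs(Q[:,1]-c[1])<60 if _==0 else abs((Q-c)@nn)<2.5
        c=Q[k].mean(0); nn=np.linalg.svd(Q[k]-c,full_matrices=False)[2][2]; nn*=-np.sign(nn[1])
    Q=Q[k]; r=cv2.minAreaRect(Q[:,[0,2]].astype(np.float32))
    print(n,len(Q),'n(tool)',nn,'pitch',np.degrees(np.arctan2(nn[0],-nn[1])),'roll',np.degrees(np.arctan2(nn[2],-nn[1])),'rect xz',r,'depth at x=0',c[1]-(nn[0]*(0-c[0])+nn[2]*(0-c[2]))/nn[1], 'x rng',np.percentile(Q[:,0],[.5,99.5]),'z rng',np.percentile(Q[:,2],[1,99]))
E
python3 held.py wrist8 side8 scene8
```

```text
10.35 [454.67 120.18 305.78] [[ 0.94 -0.   -0.34]
 [ 0.34 -0.    0.94]
 [-0.   -1.    0.  ]] 57.44684686851818 [-0.31  0.68 -2.38]
wrist8 11873 n(tool) [ 0. -1.  0.] pitch 0.21273953057805872 roll 0.004193444303538451 rect xz ((5.725090026855469, 0.22679519653320312), (59.9268913269043, 61.96701431274414), 89.5494384765625) depth at x=0 148.64114657607263 x rng [-24.51  33.28] z rng [-28.5   29.24]
side8 628 n(tool) [ 0.01 -1.   -0.  ] pitch 0.3133865102825531 roll -0.01932312337929039 rect xz ((41.897499084472656, 1.8945121765136719), (128.3798370361328, 61.467613220214844), 0.1866813600063324) depth at x=0 150.15288396724173 x rng [-19.69 105.48] z rng [-26.5   31.89]
scene8 679 n(tool) [ 0. -1. -0.] pitch 0.25916225694381373 roll -0.014599263976618124 rect xz ((41.316871643066406, 0.07902145385742188), (63.079750061035156, 130.2474365234375), 89.90787506103516) depth at x=0 150.3502086835807 x rng [-22.89 105.5 ] z rng [-29.01  30.34]
```

View pics/v_scene8.png

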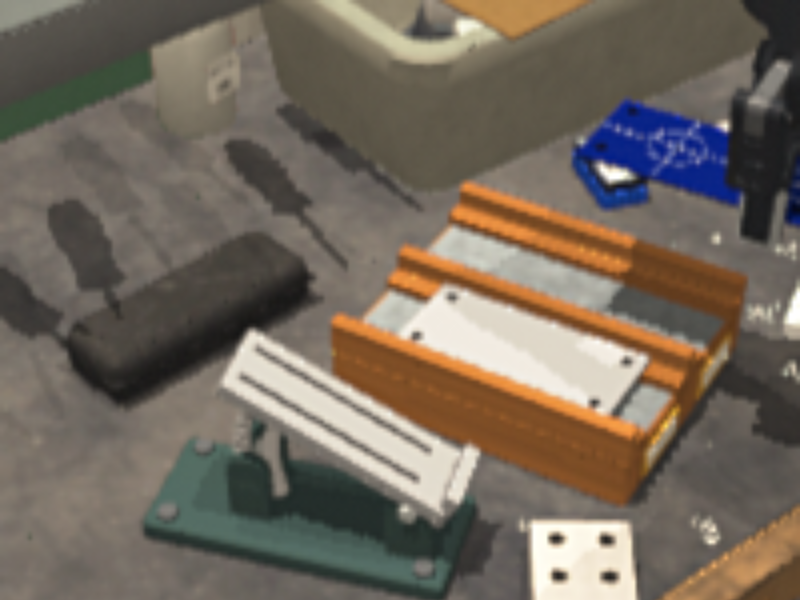

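View pics/v_side8.png

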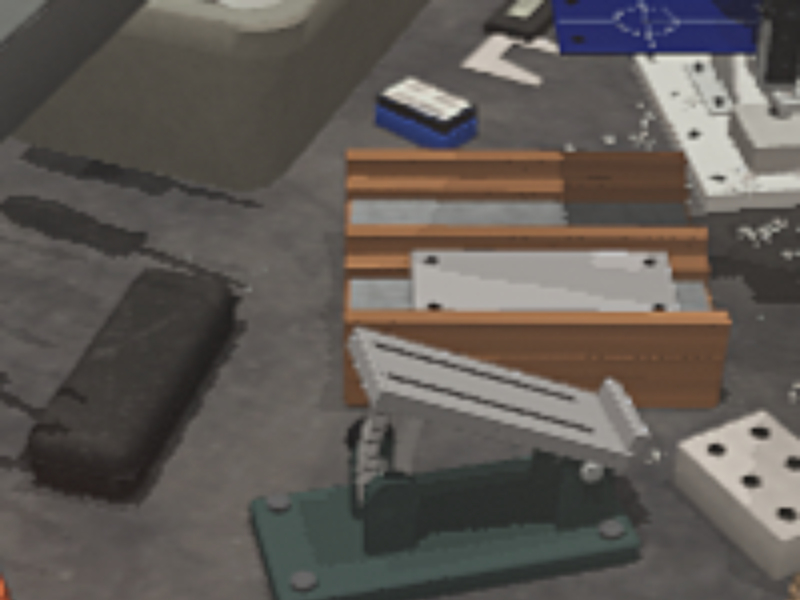

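The plate is held level: pitch 0.3°, centre 41 mm ahead in tool x, mid depth about 151.5 mm. I go to a hover 50 mm off the slope.

```bash
python3 - <<'E'
from plan import *
R=Rt(34.0,26.8); rest=np.array([471.8,330,56.]); up=R[:,0]; n=-R[:,1]
c=rest+67.5*up+2*n; t=c-40.7*up+151.5*n
print(t); plan(t+50*n,R,12,50)
E
```

```text
[434.25421268 304.67504668 205.09544122]
[{"claw": 50, "delta_pos": [1.9, 4.7, 14.6], "delta_rot": [0.27, -1.14, -2.23]}, {"claw": 50, "delta_pos": [2.0, 4.8, 14.5], "delta_rot": [0.27, -1.14, -2.23]}, {"claw": 50, "delta_pos": [2.0, 5.0, 14.4], "delta_rot": [0.27, -1.14, -2.23]}, {"claw": 50, "delta_pos": [2.2, 5.1, 14.4], "delta_rot": [0.27, -1.14, -2.23]}, {"claw": 50, "delta_pos": [2.3, 5.3, 14.3], "delta_rot": [0.27, -1.14, -2.23]}, {"claw": 50, "delta_pos": [2.3, 5.4, 14.2], "delta_rot": [0.27, -1.14, -2.23]}, {"claw": 50, "delta_pos": [2.4, 5.6, 14.2], "delta_rot": [0.27, -1.14, -2.23]}, {"claw": 50, "delta_pos": [2.5, 5.7, 14.1], "delta_rot": [0.27, -1.14, -2.23]}, {"claw": 50, "delta_pos": [2.5, 5.9, 14.0], "delta_rot": [0.27, -1.14, -2.23]}, {"claw": 50, "delta_pos": [2.5, 6.1, 14.0], "delta_rot": [0.27, -1.14, -2.23]}, {"claw": 50, "delta_pos": [2.6, 6.2, 13.8], "delta_rot": [0.27, -1.14, -2.23]}, {"claw": 50, "delta_pos": [2.6, 6.4, 13.8], "delta_rot": [0.27, -1.14, -2.23]}]
end [415.5 292.1 249.7] err 0.06497890360761953
```

Emit:
{"method": "apply_moves", "body": {"plan": [{"claw": 50,"delta_pos": [1.9,4.7,14.6],"delta_rot": [0.27,-1.14,-2.23]},{"claw": 50,"delta_pos": [2.0,4.8,14.5],"delta_rot": [0.27,-1.14,-2.23]},{"claw": 50,"delta_pos": [2.0,5.0,14.4],"delta_rot": [0.27,-1.14,-2.23]},{"claw": 50,"delta_pos": [2.2,5.1,14.4],"delta_rot": [0.27,-1.14,-2.23]},{"claw": 50,"delta_pos": [2.3,5.3,14.3],"delta_rot": [0.27,-1.14,-2.23]},{"claw": 50,"delta_pos": [2.3,5.4,14.2],"delta_rot": [0.27,-1.14,-2.23]},{"claw": 50,"delta_pos": [2.4,5.6,14.2],"delta_rot": [0.27,-1.14,-2.23]},{"claw": 50,"delta_pos": [2.5,5.7,14.1],"delta_rot": [0.27,-1.14,-2.23]},{"claw": 50,"delta_pos": [2.5,5.9,14.0],"delta_rot": [0.27,-1.14,-2.23]},{"claw": 50,"delta_pos": [2.5,6.1,14.0],"delta_rot": [0.27,-1.14,-2.23]},{"claw": 50,"delta_pos": [2.6,6.2,13.8],"delta_rot": [0.27,-1.14,-2.23]},{"claw": 50,"delta_pos": [2.6,6.4,13.8],"delta_rot": [0.27,-1.14,-2.23]}]}}

```text
time: 11.55
ee_pos: [415.5, 292.5, 249.6]
tcp_rot: [[0.739, 0.374, -0.561], [0.5, 0.253, 0.828], [0.452, -0.892, -0.001]]
ft_force: [-0.3, -0.4, -0.8]
finger_gap: 57.1
```

Emit:
{"method": "apply_moves", "body": {"plan": [{"claw": 50,"delta_pos": [0,0,0],"delta_rot": [0,0,0]},{"claw": 50,"delta_pos": [0,0,0],"delta_rot": [0,0,0]},{"claw": 50,"delta_pos": [0,0,0],"delta_rot": [0,0,0]}]}}

```text
time: 11.85
ee_pos: [416.2, 291.8, 250.5]
tcp_rot: [[0.739, 0.374, -0.56], [0.5, 0.252, 0.829], [0.451, -0.892, -0.0]]
ft_force: [0.5, 0.2, -1.2]
finger_gap: 57.3
```

```bash
python3 look.py 9 wrist,side,scene; python3 held.py wrist9 side9 scene9
```

```text
12.0 [416.45 291.79 250.85] [[ 0.74  0.38 -0.56]
 [ 0.5   0.25  0.83]
 [ 0.45 -0.89 -0.  ]] 57.25851613399011 [-0.39  0.2  -1.87]
wrist9 22585 n(tool) [ 0. -1. -0.] pitch 0.27863888562145267 roll -0.0784881938299622 rect xz ((4.813920974731445, 0.6560325622558594), (61.28902816772461, 60.091758728027344), 0.04516930133104324) depth at x=0 149.26428207821613 x rng [-25.19  32.17] z rng [-27.91  29.52]
side9 972 n(tool) [ 0.01 -1.    0.  ] pitch 0.32600625412342377 roll 0.05262974483811673 rect xz ((43.06047821044922, 1.7965965270996094), (61.882286071777344, 128.63650512695312), 89.32230377197266) depth at x=0 150.43703648533048 x rng [-19.36 106.34] z rng [-27.46  31.25]
scene9 1087 n(tool) [ 0. -1. -0.] pitch 0.2737796839724332 roll -0.11724312703398292 rect xz ((42.259918212890625, -0.23472976684570312), (127.89430236816406, 63.99092102050781), 0.6098273396492004) depth at x=0 150.3049412848702 x rng [  6.37 105.23] z rng [-29.05  30.23]
```

View pics/v_side9.png

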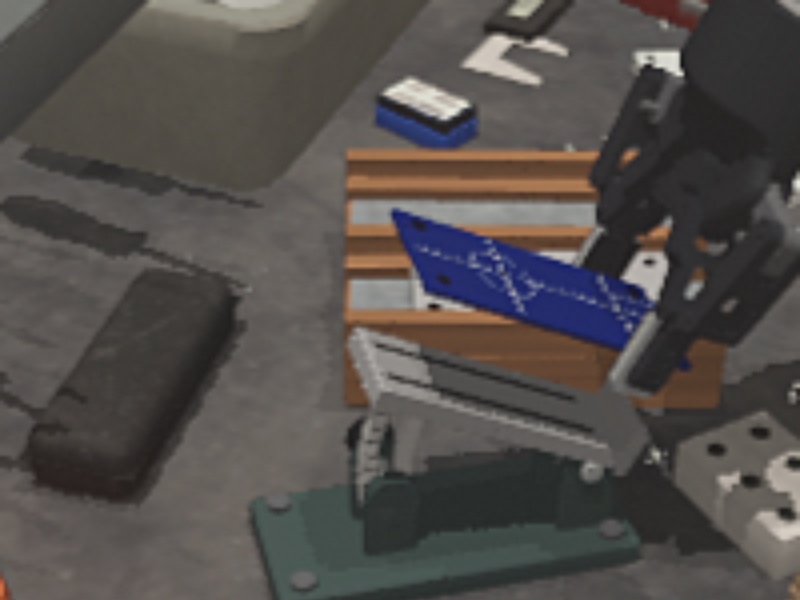

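View pics/v_scene9.png

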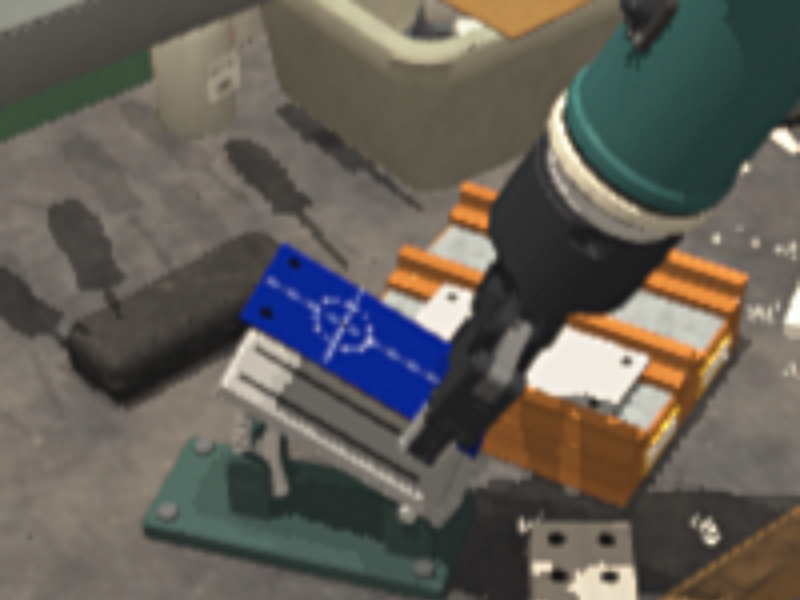

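View pics/v_wrist9.png

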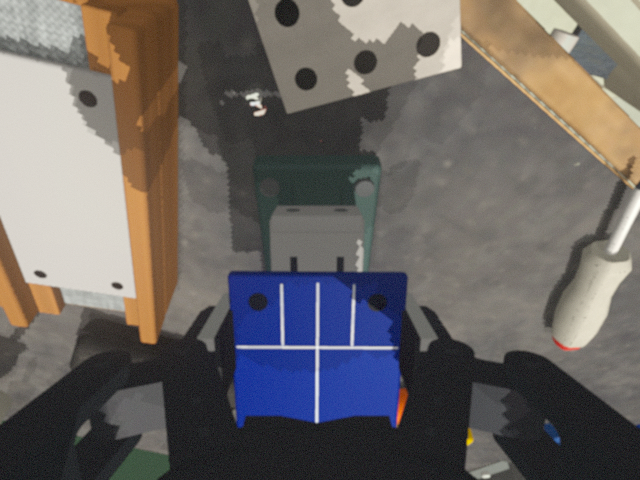

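The plate is parallel to and centred over the table (wrist: plate cols 231–405, stop cols 272–365). I measure the stop relative to the plate in this same picture.

```bash
python3 - <<'E'
from h import *
np.set_printoptions(precision=2,suppress=True)
s=env.state(); p=s['ee_pos'];R=s['tcp_rot']
f=np.load('wrist9.npz'); W=f['W']; C=f['px'].astype(int)
L=(W-p)@R
for r in range(195,285,6): print(r,*[L[r,c].round(1) for c in (290,318,345)])
m=np.isfinite(L[...,0]); v,u=np.mgrid[:480,:640]; m&=(v>195)&(v<270)&(u>255)&(u<385)
Q=L[m]; 
k=(abs(Q[:,1]-190)<6)
print('stop-top candidates',k.sum(),np.percentile(Q[k],[1,50,99],axis=0))
# same-camera table vs plate for scene/side
from scipy.spatial.transform import Rotation
Rt=np.array(R); 
for n in ['scene','side']:
    A=np.load(n+'0.npz')['W'].reshape(-1,3); A=A[np.isfinite(A[:,0])]; T=(A-p)@R
    q=(T[:,0]>-45)&(T[:,0]<110)&(abs(T[:,2])<24)&(T[:,1]>185)&(T[:,1]<215); T=T[q]
    fq=abs(T[:,1]-np.median(T[:,1]))<3; F=T[fq]; a=np.polyfit(F[:,0],F[:,1],1); b=np.polyfit(F[:,2],F[:,1],1)
    print(n,'face depth',np.median(F[:,1]),'slope x deg',np.degrees(a[0]),'slope z',np.degrees(b[0]),'x',np.percentile(F[:,0],[.5,99.5]),'z',np.percentile(F[:,2],[1,99]))
    S=T[(T[:,1]<np.median(F[:,1])-7)&(T[:,0]<0)]; print('stop',len(S),np.percentile(S,[2,50,98],axis=0))
E
```

```text
195 [-38.6 231.1 -13.1] [-36.3 246.3   1.7] [-38.9 229.   15.6]
201 [-36.2 226.7 -12.8] [-32.5 248.5   1.7] [-36.5 224.7  15.3]
207 [-35.8 211.9 -11.8] [-35.9 211.1   1.5] [-35.9 211.5  14.4]
213 [-35.6 198.1 -10.9] [-35.8 197.3   1.5] [-36.  195.9  13.3]
219 [-33.9 193.5 -10.7] [-33.7 194.4   1.5] [-33.9 193.3  13.2]
225 [-31.4 192.9 -10.7] [-31.3 193.2   1.5] [-31.1 194.1  13.3]
231 [-28.3 194.6 -10.8] [-28.5 193.5   1.5] [-28.8 192.5  13.2]
237 [-22.9 204.4 -11.6] [-23.2 203.4   1.5] [-23.1 203.8  14.1]
243 [-20.  204.4 -11.6] [-20.5 202.8   1.5] [-20.7 201.9  14. ]
249 [-17.  204.6 -11.7] [-17.3 203.6   1.5] [-17.1 204.3  14.3]
255 [-14.3 203.7 -11.7] [-14.4 203.5   1.5] [-14.3 203.8  14.3]
261 [-11.5 203.2 -11.7] [-11.  204.6   1.5] [-11.7 202.7  14.3]
267 [ -8.4 203.5 -11.8] [ -8.3 203.8   1.5] [ -8.6 202.9  14.3]
273 [-25.  150.1  -8. ] [-25.3 149.2   1.3] [-25.  150.   10.2]
279 [-23.  149.8  -8. ] [-23.3 148.9   1.3] [-23.3 149.   10.2]
stop-top candidates 1713 [[-35.88 192.02 -18.66]
 [-32.1  193.59   0.6 ]
 [-27.72 195.6   19.84]]
scene face depth 204.97828621156324 slope x deg 0.09264802790094004 slope z -0.07136566382847592 x [-30.01  96.09] z [-21.09  23.53]
stop 62 [[-35.04 192.54 -18.17]
 [-30.87 195.23   2.86]
 [-27.31 197.18  20.47]]
side face depth 205.040449709586 slope x deg 0.25101172275328976 slope z 0.7494910967070965 x [-30.93  97.46] z [-20.01  23.75]
stop 66 [[-34.48 193.89 -16.77]
 [-28.47 195.29   3.37]
 [-25.62 197.97  22.05]]
```

Wrist measurement: gap to stop 2.2 mm, lateral error about 0, distance to face about 50.5 mm. I descend.

Emit:
{"method": "apply_moves", "body": {"plan": [{"claw": 50,"delta_pos": [0.5,8,0],"delta_rot": [0,0,0]},{"claw": 50,"delta_pos": [0,10,0],"delta_rot": [0,0,0]},{"claw": 50,"delta_pos": [0,10,0],"delta_rot": [0,0,0]},{"claw": 50,"delta_pos": [0,8,0],"delta_rot": [0,0,0]},{"claw": 50,"delta_pos": [0,6,0],"delta_rot": [0,0,0]},{"claw": 50,"delta_pos": [0,4,0],"delta_rot": [0,0,0]},{"claw": 50,"delta_pos": [0,2,0],"delta_rot": [0,0,0]},{"claw": 50,"delta_pos": [0,1,0],"delta_rot": [0,0,0]},{"claw": 50,"delta_pos": [0,0,0],"delta_rot": [0,0,0]},{"claw": 50,"delta_pos": [0,0,0],"delta_rot": [0,0,0]}]}}

```text
time: 13.0
ee_pos: [440.6, 306.1, 216.4]
tcp_rot: [[0.744, 0.361, -0.562], [0.503, 0.25, 0.827], [0.439, -0.898, 0.004]]
ft_force: [-0.9, 0.2, -0.9]
finger_gap: 57.0
```

```bash
python3 look.py 10 wrist,side,scene; python3 held.py wrist10 side10 scene10
```

```text
13.15 [440.64 306.14 216.47] [[ 0.74  0.36 -0.56]
 [ 0.5   0.25  0.83]
 [ 0.44 -0.9   0.  ]] 57.31388759072222 [ 0.31 -0.24 -1.17]
wrist10 22639 n(tool) [ 0. -1. -0.] pitch 0.21941331105141845 roll -0.07005592693289288 rect xz ((5.673307418823242, 0.4518280029296875), (62.02861785888672, 60.27633285522461), 0.08924802392721176) depth at x=0 149.0443809770568 x rng [-24.71  32.71] z rng [-28.1  29.4]
side10 1049 n(tool) [ 0. -1.  0.] pitch 0.27962442180573593 roll 0.08004776080154297 rect xz ((43.13006591796875, 1.494436264038086), (61.78953170776367, 127.84031677246094), 89.31463623046875) depth at x=0 150.30414107070385 x rng [-18.37 106.66] z rng [-27.44  31.16]
scene10 1029 n(tool) [ 0. -1. -0.] pitch 0.23187937010317863 roll -0.08394657745035579 rect xz ((41.50321578979492, 0.8721828460693359), (62.258914947509766, 128.560546875), 89.20165252685547) depth at x=0 150.28946406215903 x rng [-19.63 105.27] z rng [-29.07  30.26]
```

View pics/v_side10.png

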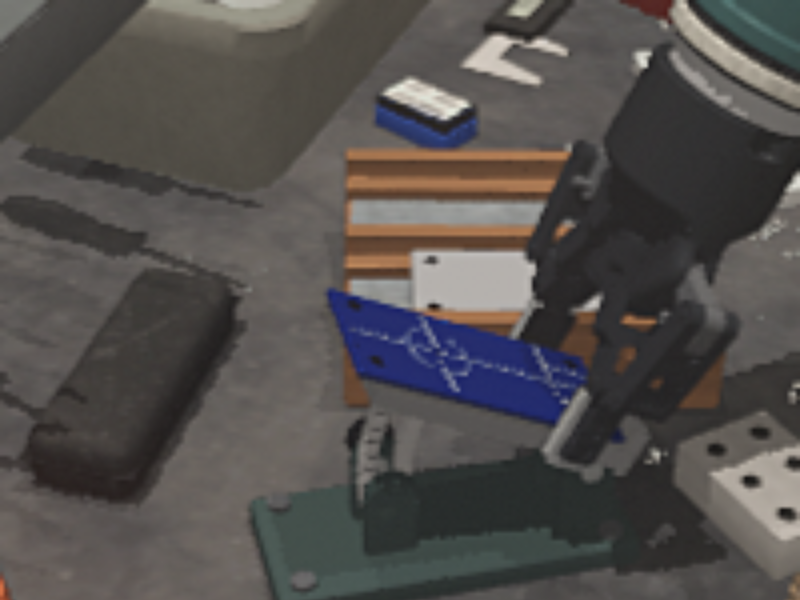

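View pics/v_wrist10.png

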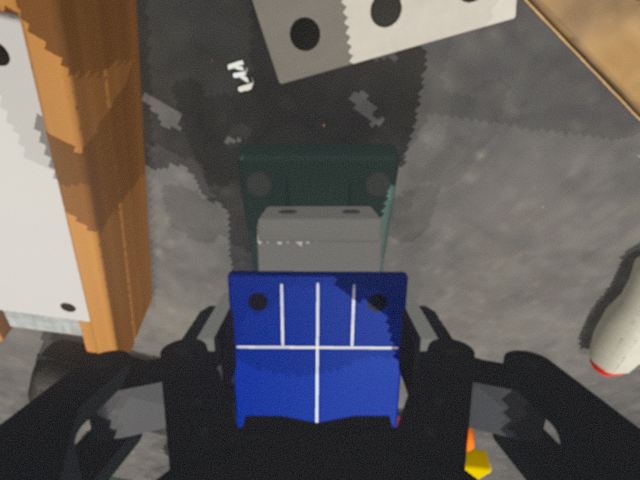

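The arm stopped short: the picture shows the plate about 12 mm above the face, with no contact. I check the joint limits.

```bash
python3 - <<'E'
from plan import *
s=env.state(); print(s['time'],s['qpos'],s['ee_pos'],Rt(34,26.8).round(4),s['tcp_rot'].round(4))
E
```

```text
13.15 [  25.98060903   26.95422446  116.6858239    19.99662426   11.23103752
 -116.92478013] [440.6429943  306.14322029 216.46559164] [[ 0.74    0.3738 -0.5592]
 [ 0.4991  0.2521  0.829 ]
 [ 0.4509 -0.8926  0.    ]] [[ 0.7442  0.3611 -0.562 ]
 [ 0.5033  0.25    0.8271]
 [ 0.4392 -0.8984  0.0043]]
```

J5 is at its lower limit (11.17°), so the arm can't tilt fully there. The plan is to keep the tool a few degrees steeper and let the plate pivot in the pads until it lies flat on the face. I back off a little and collect joint data.

Emit:
{"method": "apply_moves", "body": {"plan": [{"claw": 50,"delta_pos": [0,-8,0],"delta_rot": [0,0,0]},{"claw": 50,"delta_pos": [0,-8,0],"delta_rot": [0,0,0]},{"claw": 50,"delta_pos": [0,0,0],"delta_rot": [0,0,0]}]}}

```text
time: 13.45
ee_pos: [434.7, 302.0, 231.9]
tcp_rot: [[0.744, 0.362, -0.562], [0.503, 0.25, 0.827], [0.44, -0.898, 0.004]]
ft_force: [0.8, -0.1, -1.6]
finger_gap: 57.2
```

```bash
python3 - <<'E'
from plan import *
s=env.state(); print(s['time'],s['qpos'],s['ee_pos'],s['tcp_rot'].round(4).tolist(),s['ft_force'])
E
```

```text
13.45 [  25.83646532   24.82973566  117.02231698   17.66167943   12.88579555
 -114.66790091] [434.73899876 302.0367136  231.86758003] [[0.7436, 0.3621, -0.5622], [0.5033, 0.2505, 0.827], [0.4402, -0.8979, 0.004]] [ 0.76900844 -0.14288842 -1.60286185]
```

Emit:
{"method": "apply_moves", "body": {"plan": [{"claw": 50,"delta_pos": [0,0,0],"delta_rot": [0,0,3]},{"claw": 50,"delta_pos": [0,0,0],"delta_rot": [0,0,3]},{"claw": 50,"delta_pos": [0,0,0],"delta_rot": [0,0,0]}]}}

```text
time: 13.75
ee_pos: [435.6, 302.5, 231.3]
tcp_rot: [[0.777, 0.282, -0.562], [0.527, 0.196, 0.827], [0.344, -0.939, 0.004]]
ft_force: [-0.4, -0.1, -0.8]
finger_gap: 57.2
```

```bash
python3 - <<'E'
from plan import *
s=env.state(); print(s['time'],s['qpos'],s['ee_pos'],s['tcp_rot'].round(4).tolist(),s['ft_force'])
E
```

```text
13.75 [  26.18822352   25.03966611  114.21440666    8.24825696   21.06230876
 -105.17788219] [435.57904451 302.45293788 231.26117656] [[0.7773, 0.282, -0.5624], [0.527, 0.1962, 0.8269], [0.3435, -0.9391, 0.0038]] [-0.40557522 -0.0891268  -0.77567848]
```

```bash
python3 - <<'E'
from plan import *
S=Rt(34.0,26.8); rest=np.array([471.8,330,56.]); up=S[:,0]; n=-S[:,1]
# correction: same-picture wrist check at hover (416.45,291.79,250.85) gave gap 2.2, distance 50.4, i.e. consistent
R=Rt(34.0,23.5); P=rest+27.3*up+2*n; t=P-151.5*R[:,1]
print('contact TCP',t,'n in tool',R.T@n)
plan(t+18*n,R,4,50)
E
```

```text
contact TCP [441.17150021 309.34081604 209.02872977] n in tool [-5.75640270e-02 -9.98341817e-01 -4.92224919e-18]
[{"claw": 50, "delta_pos": [-0.4, 1.5, 0.6], "delta_rot": [-0.07, 0.03, -0.85]}, {"claw": 50, "delta_pos": [-0.5, 1.5, 0.7], "delta_rot": [-0.07, 0.03, -0.85]}, {"claw": 50, "delta_pos": [-0.5, 1.4, 0.6], "delta_rot": [-0.07, 0.03, -0.85]}, {"claw": 50, "delta_pos": [-0.5, 1.5, 0.7], "delta_rot": [-0.07, 0.03, -0.85]}]
end [434.4 304.8 225.1] err 0.01089991663739035
```

Emit:
{"method": "apply_moves", "body": {"newtons": 50, "plan": [{"claw": 50,"delta_pos": [-0.4,1.5,0.6],"delta_rot": [-0.07,0.03,-0.85]},{"claw": 50,"delta_pos": [-0.5,1.5,0.7],"delta_rot": [-0.07,0.03,-0.85]},{"claw": 50,"delta_pos": [-0.5,1.5,0.6],"delta_rot": [-0.07,0.03,-0.85]},{"claw": 50,"delta_pos": [-0.5,1.5,0.7],"delta_rot": [-0.07,0.03,-0.85]},{"claw": 50,"delta_pos": [0,0,0],"delta_rot": [0,0,0]},{"claw": 50,"delta_pos": [0,0,0],"delta_rot": [0,0,0]}]}}

```text
time: 14.35
ee_pos: [433.7, 304.5, 224.2]
tcp_rot: [[0.761, 0.329, -0.559], [0.513, 0.223, 0.829], [0.397, -0.918, 0.001]]
ft_force: [-0.4, 0.6, -1.5]
finger_gap: 56.7
```

```bash
python3 look.py 11 wrist; python3 held.py wrist11; python3 - <<'E'
from h import *
np.set_printoptions(precision=2,suppress=True)
s=env.state(); p=s['ee_pos'];R=s['tcp_rot']; print(s['qpos'])
L=(np.load('wrist11.npz')['W']-p)@R
for r in range(195,275,6): print(r,*[L[r,c].round(1) for c in (290,318,345)])
E
```

```text
14.4 [433.82 304.58 224.29] [[ 0.76  0.33 -0.56]
 [ 0.51  0.22  0.83]
 [ 0.4  -0.92  0.  ]] 56.73741940502368 [-0.74  0.33 -0.79]
wrist11 22621 n(tool) [ 0. -1. -0.] pitch 0.23636018683265414 roll -0.05010248715723469 rect xz ((5.431499481201172, 0.5358085632324219), (60.3026123046875, 61.891971588134766), 89.99906921386719) depth at x=0 149.07507805193774 x rng [-24.93  32.5 ] z rng [-28.03  29.43]
[  26.46   25.71  116.03   11.49   15.31 -107.99]
195 [-41.4 210.4 -11.8] [-41.5 210.2   1.4] [-41.4 210.8  14.1]
201 [-38.5 211.1 -11.9] [-38.4 211.5   1.4] [-38.7 209.9  14.1]
207 [-35.2 213.4 -12.1] [-35.2 212.9   1.4] [-36.6 205.3  13.8]
213 [-32.  214.6 -12.2] [-32.1 214.    1.4] [-34.5 201.7  13.6]
219 [-28.7 215.8 -12.4] [-28.7 215.8   1.4] [-32.7 197.3  13.3]
225 [-25.6 216.1 -12.5] [-25.3 217.6   1.4] [-30.9 193.5  13.1]
231 [-32.8 175.2  -9.6] [-32.6 176.    1.3] [-33.2 173.3  11.6]
237 [-32.8 165.8  -9. ] [-33.  165.1   1.2] [-33.2 164.4  11. ]
243 [-31.3 163.2  -8.9] [-31.7 161.8   1.2] [-31.3 163.2  10.9]
249 [-29.6 161.2  -8.8] [-29.2 162.8   1.2] [-29.3 162.3  10.9]
255 [-27.  162.4  -8.9] [-27.1 162.2   1.2] [-27.2 162.   10.9]
261 [-21.8 171.1  -9.6] [-21.9 170.8   1.3] [-21.9 171.   11.7]
267 [-19.5 170.8  -9.6] [-19.  172.2   1.3] [-19.2 171.6  11.8]
273 [-25.2 148.6  -8. ] [-24.7 149.9   1.2] [-24.8 149.6  10.1]
```

View pics/v_wrist11.png

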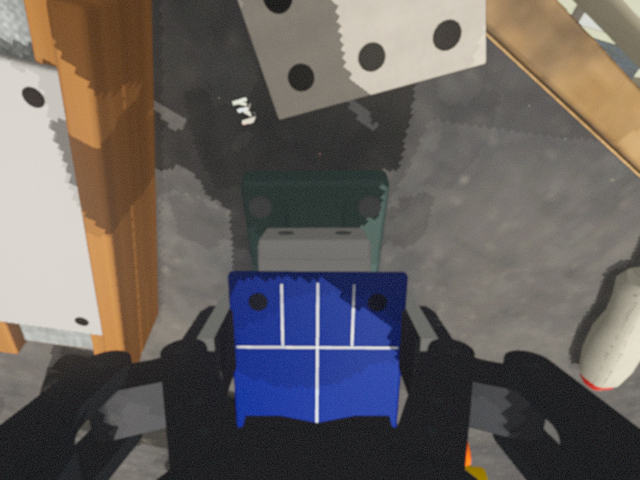

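Stop inner edge is at tool x ≈ −26.3 and plate end at −25.0, with about 16.7 mm down to the face at the pads. I add 1.5 mm up-slope and descend slowly.

Emit:
{"method": "apply_moves", "body": {"plan": [{"claw": 50,"delta_pos": [1.6,2,0],"delta_rot": [0,0,0]},{"claw": 50,"delta_pos": [0.2,4,0],"delta_rot": [0,0,0]},{"claw": 50,"delta_pos": [0.2,3,0],"delta_rot": [0,0,0]},{"claw": 50,"delta_pos": [0.1,1.5,0],"delta_rot": [0,0,0]},{"claw": 50,"delta_pos": [0.1,1.5,0],"delta_rot": [0,0,0]},{"claw": 50,"delta_pos": [0.1,1.5,0],"delta_rot": [0,0,0]},{"claw": 50,"delta_pos": [0.1,1.5,0],"delta_rot": [0,0,0]},{"claw": 50,"delta_pos": [0,0,0],"delta_rot": [0,0,0]}]}}

```text
time: 15.2
ee_pos: [440.4, 309.1, 211.4]
tcp_rot: [[0.761, 0.329, -0.559], [0.513, 0.223, 0.829], [0.397, -0.918, 0.001]]
ft_force: [-1.7, -1.4, -0.0]
finger_gap: 57.1
```

```bash
python3 look.py 12 wrist,side; python3 held.py wrist12 side12; python3 - <<'E'
from h import *
np.set_printoptions(precision=2,suppress=True)
s=env.state(); p=s['ee_pos'];R=s['tcp_rot']; print(s['qpos'],p,s['ft_force'],s['ft_torque'])
L=(np.load('wrist12.npz')['W']-p)@R
for r in range(225,290,4): print(r,*[L[r,c].round(1) for c in (290,318,345)])
E
```

```text
15.3 [440.42 309.07 211.56] [[ 0.76  0.33 -0.56]
 [ 0.51  0.22  0.83]
 [ 0.4  -0.92  0.  ]] 57.31815546175965 [-1.32 -0.76  1.16]
wrist12 22755 n(tool) [-0.03 -1.   -0.  ] pitch -1.957284461230422 roll -0.09126858663803218 rect xz ((4.8360595703125, 0.5734710693359375), (60.13215637207031, 60.533878326416016), 89.73617553710938) depth at x=0 149.12522087450392 x rng [-24.78  31.67] z rng [-28.07  29.37]
side12 1054 n(tool) [-0.03 -1.    0.  ] pitch -1.931417792109075 roll 0.15696938548887118 rect xz ((42.953887939453125, 2.004901885986328), (60.779605865478516, 128.97396850585938), 89.9739761352539) depth at x=0 150.4062280255669 x rng [-17.55 106.4 ] z rng [-26.7   31.45]
[  26.59   27.54  115.49   12.31   14.03 -108.72] [440.42 309.07 211.56] [-1.32 -0.76  1.16] [-0.22  0.21 -0.02]
225 [-29.  201.  -11.5] [-29.  201.2   1.3] [-32.4 186.7  12.5]
229 [-26.5 203.6 -11.7] [-26.6 203.1   1.3] [-30.7 186.5  12.5]
233 [-34.5 164.6  -8.9] [-34.7 163.9   1.2] [-34.6 164.2  10.9]
237 [-35.  157.2  -8.4] [-35.  157.4   1.1] [-35.5 155.2  10.2]
241 [-35.2 151.3  -8. ] [-35.3 151.    1.1] [-35.3 151.1   9.9]
245 [-34.7 148.3  -7.9] [-35.2 146.6   1.1] [-34.9 147.7   9.7]
249 [-33.8 147.   -7.8] [-33.7 147.3   1.1] [-33.7 147.2   9.7]
253 [-32.5 146.7  -7.8] [-32.3 147.3   1.1] [-32.2 147.9   9.8]
257 [-31.  147.4  -7.9] [-31.  147.5   1.1] [-30.9 147.6   9.8]
261 [-29.4 148.2  -7.9] [-30.1 146.1   1.1] [-30.  146.4   9.7]
265 [-28.4 147.1  -7.9] [-28.5 146.7   1.1] [-28.2 147.7   9.8]
269 [-23.5 157.   -8.6] [-23.3 157.5   1.1] [-23.7 156.5  10.5]
273 [-24.5 150.2  -8.2] [-24.4 150.5   1.1] [-24.6 149.9  10. ]
277 [-23.2 149.9  -8.2] [-23.4 149.4   1.1] [-23.1 150.1  10.1]
281 [-22.2 148.9  -8.1] [-21.7 150.1   1.1] [-21.7 150.2  10.1]
285 [-20.2 150.4  -8.3] [-20.7 149.1   1.1] [-20.4 149.7  10.1]
289 [-18.8 150.2  -8.3] [-18.8 150.3   1.1] [-18.9 150.   10.2]
```

View pics/v_side12.png

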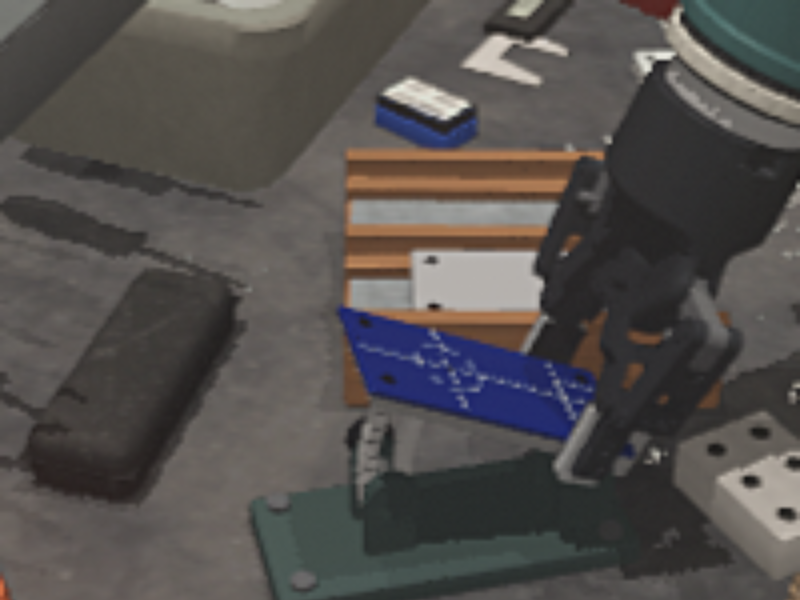

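Pivoting works: the plate has turned 2.2° in the pads, and about 2.5 mm remains at the low end. I press on.

Emit:
{"method": "apply_moves", "body": {"plan": [{"claw": 50,"delta_pos": [0.1,1,0],"delta_rot": [0,0,0]},{"claw": 50,"delta_pos": [0.1,1,0],"delta_rot": [0,0,0]},{"claw": 50,"delta_pos": [0,1,0],"delta_rot": [0,0,0]},{"claw": 50,"delta_pos": [0,0,0],"delta_rot": [0,0,0]},{"claw": 50,"delta_pos": [0,0,0],"delta_rot": [0,0,0]},{"claw": 50,"delta_pos": [0,0,0],"delta_rot": [0,0,0]}]}}

```text
time: 15.9
ee_pos: [441.4, 309.8, 209.3]
tcp_rot: [[0.761, 0.33, -0.559], [0.513, 0.223, 0.829], [0.398, -0.917, 0.001]]
ft_force: [-4.9, -4.6, 8.1]
finger_gap: 57.4
```

```bash
python3 look.py 13 wrist,side,scene; python3 held.py wrist13 side13 scene13; cat > tab.py <<'E'
from h import *
import sys
from plan import Rt
np.set_printoptions(precision=2,suppress=True)
S=Rt(34.0,26.8); B=np.c_[S[:,0],S[:,2],-S[:,1]]; rest=np.array([471.8,330,56.])
for n in sys.argv[1:]:
    f=np.load(n+'.npz'); W=f['W'].reshape(-1,3); C=f['px'].reshape(-1,3).astype(int)
    L=(W-rest)@B
    m=np.isfinite(W[:,0])&(C[:,2]>C[:,0]+30)&(C[:,2]>60)&(L[:,0]>-20)&(L[:,0]<150)&(abs(L[:,1])<50)&(abs(L[:,2])<30)
    Q=L[m]; c=Q.mean(0); nn=np.linalg.svd(Q-c,full_matrices=False)[2][2]; nn*=np.sign(nn[2])
    r=cv2.minAreaRect(Q[:,:2].astype(np.float32))
    print(n,len(Q),'top z',np.median(Q[:,2]),'tilt err deg x,y',np.degrees(nn[:2]),'x',np.percentile(Q[:,0],[.5,99.5]),'y',np.percentile(Q[:,1],[1,99]),r)
E
python3 tab.py wrist13 side13 scene13; python3 - <<'E'
from h import *
np.set_printoptions(precision=2,suppress=True)
s=env.state(); p=s['ee_pos'];R=s['tcp_rot']; print(s['qpos'],p,s['ft_force'],s['ft_torque'])
L=(np.load('wrist13.npz')['W']-p)@R
for r in range(249,290,4): print(r,*[L[r,c].round(1) for c in (290,318,345)])
E
```

```text
16.05 [441.46 309.74 209.32] [[ 0.76  0.33 -0.56]
 [ 0.51  0.22  0.83]
 [ 0.4  -0.92  0.  ]] 57.176387776513934 [-6.38 -4.54  8.02]
wrist13 22858 n(tool) [-0.06 -1.   -0.  ] pitch -3.3296014140203334 roll -0.08796914922444038 rect xz ((4.633764266967773, 0.8542098999023438), (60.021671295166016, 59.85626220703125), 89.34139251708984) depth at x=0 148.9042338571185 x rng [-24.71  31.  ] z rng [-28.02  29.4 ]
side13 1038 n(tool) [-0.06 -1.    0.  ] pitch -3.242399623360179 roll 0.010297451944778007 rect xz ((42.34783172607422, 2.1184539794921875), (62.32130813598633, 128.9468994140625), 89.45466613769531) depth at x=0 150.1745323650737 x rng [-18.57 106.52] z rng [-27.93  31.39]
scene13 1024 n(tool) [-0.06 -1.   -0.  ] pitch -3.208063844495963 roll -0.043422363634333806 rect xz ((41.048465728759766, 0.4634418487548828), (62.66720199584961, 128.68939208984375), 89.23237609863281) depth at x=0 150.1583496221923 x rng [-21.74 105.07] z rng [-28.98  30.56]
wrist13 22876 top z 4.657915386034089 tilt err deg x,y [ 0.01 -0.12] x [ 3.07 58.91] y [-27.79  29.63] ((32.458770751953125, 1.08531761
[... 594 characters left out ...]
 [-34.3 145.   -7.6] [-34.6 143.8   1.1] [-34.3 145.    9.6]
253 [-33.2 144.4  -7.6] [-33.  145.    1.1] [-32.9 145.2   9.6]
257 [-31.7 144.8  -7.6] [-31.7 144.9   1.1] [-31.9 144.5   9.6]
261 [-30.5 144.5  -7.7] [-30.6 144.3   1.1] [-31.  143.2   9.5]
265 [-28.9 145.3  -7.7] [-29.3 144.2   1.1] [-29.5 143.7   9.6]
269 [-24.4 154.2  -8.4] [-24.5 153.8   1.2] [-24.5 153.9  10.4]
273 [-24.7 149.4  -8.1] [-24.1 151.    1.2] [-24.5 150.1  10.1]
277 [-23.2 149.7  -8.1] [-22.6 151.3   1.2] [-22.9 150.5  10.2]
281 [-21.5 150.3  -8.2] [-21.6 150.1   1.2] [-21.8 149.7  10.1]
285 [-19.9 150.7  -8.3] [-20.4 149.7   1.2] [-20.1 150.4  10.2]
289 [-18.6 150.5  -8.3] [-19.2 148.9   1.2] [-18.8 150.   10.2]
```

View pics/v_wrist13.png

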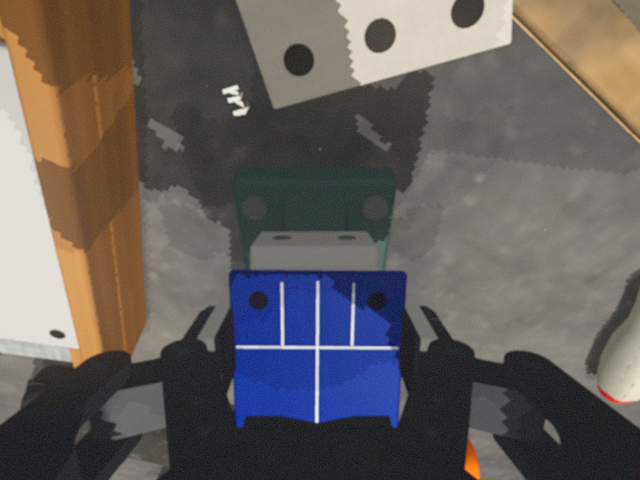

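View pics/v_scene13.png

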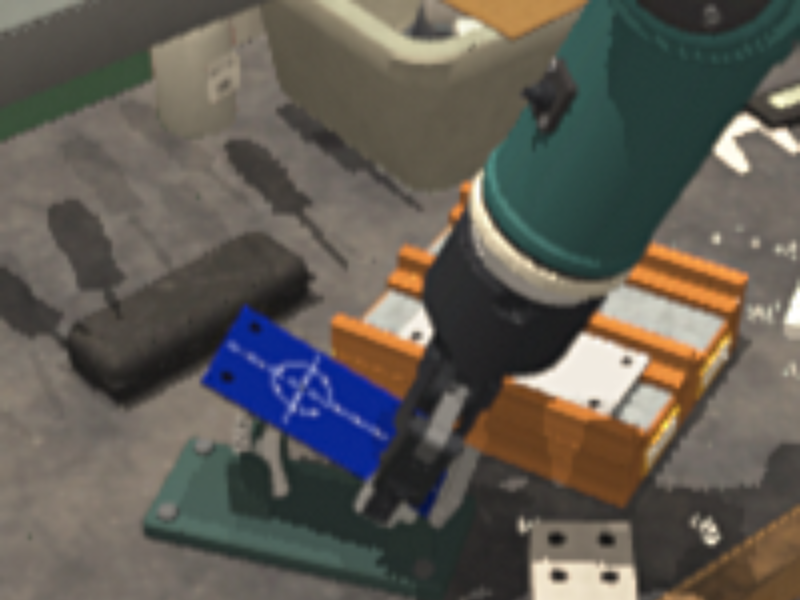

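The plate is flat (matches the face within 0.2°, about 10 N contact), centred, with a gap of about 3 mm to the stop. I slide it gently to the stop, then release.

Emit:
{"method": "apply_moves", "body": {"plan": [{"claw": 50,"delta_pos": [-1,0,0],"delta_rot": [0,0,0]},{"claw": 50,"delta_pos": [-1,0,0],"delta_rot": [0,0,0]},{"claw": 50,"delta_pos": [-0.8,0,0],"delta_rot": [0,0,0]},{"claw": 50,"delta_pos": [0,0,0],"delta_rot": [0,0,0]},{"claw": 50,"delta_pos": [0,0,0],"delta_rot": [0,0,0]}]}}

```text
time: 16.55
ee_pos: [440.8, 309.3, 209.0]
tcp_rot: [[0.759, 0.333, -0.559], [0.512, 0.225, 0.829], [0.402, -0.916, -0.0]]
ft_force: [-2.9, 0.6, 7.3]
finger_gap: 57.2
```

```bash
python3 look.py 14 wrist,scene; python3 tab.py wrist14 scene14;python3 - <<'E'
from plan import *
S=Rt(34.0,26.8); s=env.state(); print(s['tcp_rot'].T@-S[:,1], s['qpos'], s['ft_force']@S)
E
```

```text
16.65 [440.82 309.3  209.  ] [[ 0.76  0.33 -0.56]
 [ 0.51  0.22  0.83]
 [ 0.4  -0.92 -0.  ]] 57.42413673504199 [-2.79  0.04  7.43]
wrist14 22901 top z 4.656245054186091 tilt err deg x,y [ 0.03 -0.09] x [ 2.94 58.96] y [-27.91  29.54] ((32.22108840942383, 0.7070770263671875), (60.22895812988281, 59.666202545166016), 89.7472915649414)
scene14 1060 top z 3.3369233905218065 tilt err deg x,y [ 0.02 -0.21] x [  6.25 132.91] y [-28.89  30.42] ((69.14825439453125, 0.5001144409179688), (128.5520477294922, 62.15027618408203), 0.05595386400818825)
[-5.41918602e-02 -9.98530522e-01 -1.95374728e-04] [  26.6001451    27.85415784  115.64825976   12.9503607    13.30551494
 -109.37908292] [ 1.31142845 -7.66684226  1.59427202]
```

View pics/v_wrist14.png

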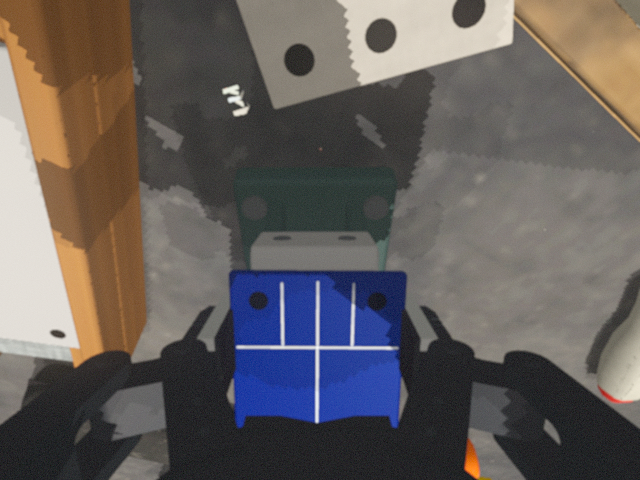

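The plate barely slid (friction under the press); it lies flat, centred, with its lower end about 3 mm from the stop, well inside the window. I release, then retreat along the normal.

Emit:
{"method": "apply_moves", "body": {"plan": [{"claw": 62,"delta_pos": [0,0,0],"delta_rot": [0,0,0]},{"claw": 66,"delta_pos": [0,0,0],"delta_rot": [0,0,0]},{"claw": 72,"delta_pos": [0,0,0],"delta_rot": [0,0,0]},{"claw": 80,"delta_pos": [0,0,0],"delta_rot": [0,0,0]},{"claw": 85,"delta_pos": [0,0,0],"delta_rot": [0,0,0]},{"claw": 85,"delta_pos": [0,0,0],"delta_rot": [0,0,0]},{"claw": 85,"delta_pos": [0,0,0],"delta_rot": [0,0,0]}]}}

```text
time: 17.35
ee_pos: [439.6, 308.5, 207.7]
tcp_rot: [[0.761, 0.33, -0.559], [0.513, 0.223, 0.829], [0.398, -0.918, 0.001]]
ft_force: [-1.0, -0.9, -0.4]
finger_gap: 85.0
```

```bash
python3 look.py 15 wrist,scene; python3 tab.py wrist15 scene15
```

```text
17.45 [439.66 308.48 207.79] [[ 0.76  0.33 -0.56]
 [ 0.51  0.22  0.83]
 [ 0.4  -0.92  0.  ]] 85.21837103807846 [-0.23  0.44  0.04]
wrist15 22368 top z 4.670423280934478 tilt err deg x,y [ 0.12 -0.07] x [ 0.94 56.26] y [-28.34  29.92] ((29.992084503173828, 0.8213520050048828), (60.16717529296875, 60.37723159790039), 89.51509094238281)
scene15 1068 top z 3.323720052872102 tilt err deg x,y [ 0.08 -0.06] x [ 12.19 130.42] y [-28.86  30.82] ((66.6343765258789, 1.3978080749511719), (63.072296142578125, 128.7161102294922), 88.9075698852539)
```

View pics/v_wrist15.png

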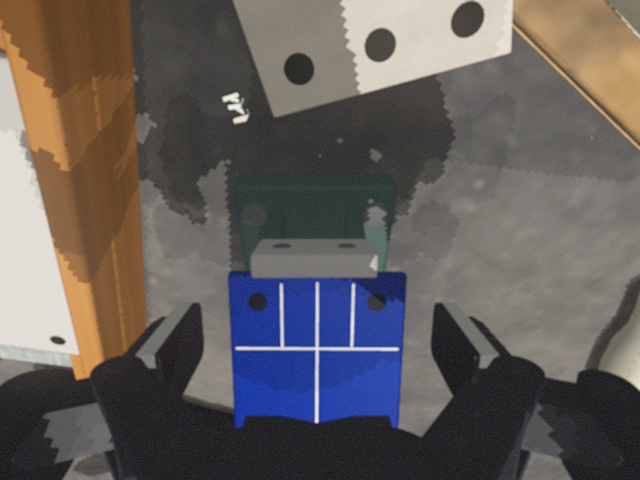

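The plate slid onto the stop when released. The fingers are clear on both sides (cols 203 and 433 against the plate's 230–405). I retreat.

Emit:
{"method": "apply_moves", "body": {"plan": [{"claw": 85,"delta_pos": [-0.5,-10,0],"delta_rot": [0,0,0]},{"claw": 85,"delta_pos": [-1,-20,0],"delta_rot": [0,0,0]},{"claw": 85,"delta_pos": [-1.5,-30,0],"delta_rot": [0,0,0]},{"claw": 85,"delta_pos": [-1.5,-30,0],"delta_rot": [0,0,0]},{"claw": 85,"delta_pos": [-1.5,-20,0],"delta_rot": [0,0,0]},{"claw": 85,"delta_pos": [0,0,0],"delta_rot": [0,0,0]},{"claw": 85,"delta_pos": [0,0,0],"delta_rot": [0,0,0]},{"claw": 85,"delta_pos": [0,0,0],"delta_rot": [0,0,0]}]}}

```text
time: 18.25
ee_pos: [398.8, 280.9, 305.8]
tcp_rot: [[0.761, 0.329, -0.559], [0.513, 0.222, 0.829], [0.397, -0.918, 0.001]]
ft_force: [-0.6, 0.2, -0.5]
finger_gap: 84.9
```

```bash
python3 look.py 16 wrist,side,scene; python3 tab.py wrist16 side16 scene16; python3 - <<'E'
from h import *
np.set_printoptions(precision=1,suppress=True)
d=cam('side')
for t in ['bare_plate_center','glasses_case','block_1','driver_3']:
    for r in env.cut_out('side',t)[:1]: print(t,r['p'],np.nanmedian(cloud(d)[r['pixels']],0))
E
```

```text
18.4 [398.84 280.94 305.41] [[ 0.76  0.33 -0.56]
 [ 0.51  0.22  0.83]
 [ 0.4  -0.92  0.  ]] 85.09199760909873 [-0.5   0.62  0.25]
wrist16 16446 top z 4.617377137322233 tilt err deg x,y [ 0.07 -0.1 ] x [  1.53 128.29] y [-28.56  29.77] ((64.9776611328125, 0.6840801239013672), (59.898860931396484, 129.41590881347656), 89.78914642333984)
side16 1159 top z 3.297261177797628 tilt err deg x,y [0.15 0.08] x [  4.34 131.33] y [-26.88  31.64] ((67.14286041259766, 1.8083534240722656), (61.49196243286133, 129.25877380371094), 89.53092193603516)
scene16 1399 top z 3.315999314230953 tilt err deg x,y [-0.02 -0.12] x [  2.79 130.26] y [-28.96  30.69] ((66.40646362304688, 0.7842197418212891), (62.4533576965332, 129.09942626953125), 89.0081787109375)
bare_plate_center 0.72 [533.2 225.9  47.7]
glasses_case 0.65 [696.2 355.5  33.2]
block_1 0.89 [399.9 313.   24.4]
driver_3 0.56 [447.6 556.6  23.6]
```

View pics/v_side16.png

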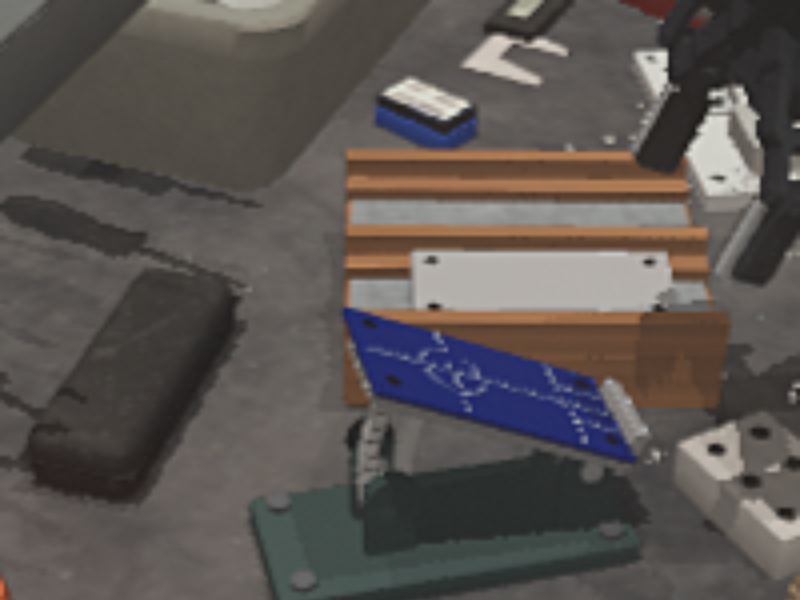

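View pics/v_wrist16.png

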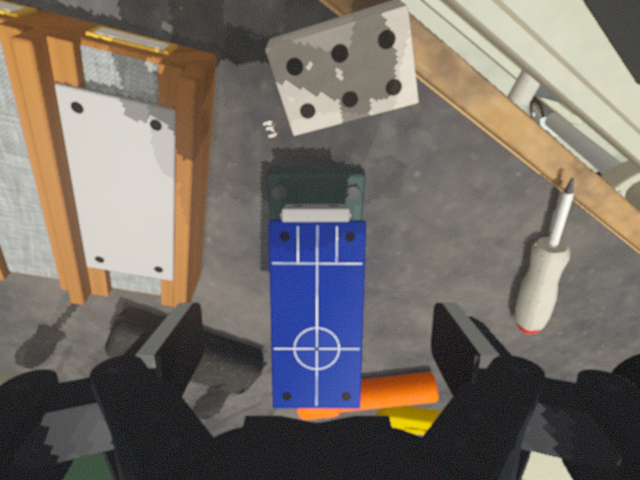

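The wrist view shows the plate flat against the stop (stop at row 214, plate top edge at row 221) and centred (cols 270–365, stop 282–350). The bystanders and the bare plate are unmoved. I hand the job in.

```bash
python3 -c "
from plant import env
print(env.close_job())"
```

```text
the job is handed in; nothing more can be done
None
```

I handed the job in at about 18.5 s of the 48 s allowed. The blue plate lies flat on the angle table, against the stop and released; the interface gave no verdict.

**How it went:**
- I pushed the plate along its lane with closed fingertips until it stuck out about 47 mm.
- I pinched it by its two long edges and carried it over the table.
- My first descent stopped about 12 mm above the slope because joint 5 reached its lower limit.
- I backed off and held the tool about 3° steeper than square to the slope. The plate then pivoted in the pads until it lay flat, with about 10 N of contact, while still gripped.
- A nudge toward the stop hardly moved it. It slid the last 2–3 mm onto the stop when I opened the fingers.

**Last checks, in the table's frame:**

| Check | Result | Allowed |
|---|---|---|
| Plate centre up the slope (x) | 65–67 mm | 58–77 mm |
| Plate centre across (y) | 0.7–1.8 mm | ±14 mm |
| Plate flatness | within 0.2° | 5° |

- **Other objects:** the bare plate, spectacle case, block and screwdriver all measured within about 2 mm of where they started, which is the measuring noise.
- **Robot:** the gripper was open and well clear, with no force reading beyond noise.
- **Disagreement:** the wrist camera read the plate's height about 1.3 mm higher than the other two cameras. That is within the stated 2 mm calibration.

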